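# Fill the bracket tray, turning over the mirrored one

### The arm

A 6-joint arm with a two-finger parallel gripper is mounted at the origin on a cart in front of the work surface, level with it; the furniture and walls round the work are solid. World frame = base frame: x ahead of the robot, y to its left, z up, the work surface at z = 0. Lengths are in m, angles in rad, forces in N, time in s.
With the tool pointing down it reaches from about 0.25 to 0.775 m from the base axis. Payload 4 kg.
Tool frame: the origin (TCP) lies where the fingers leave the gripper's body, on its centre line; the fingertips stand 97 mm ahead of it and the grasp point (between the pads) lies 78 mm ahead of it; y points along the fingers, x is the direction in which the jaws open and shut, and the axes are right-handed (so a half turn about y gives the same grasp; the last joint's range is limited). The gripper opens to 94 mm and grips with 3 to 60 N. Pads are 16 mm wide; open, the fingers measure 119 mm over their backs; the gripper's body (75 mm by 177 mm) begins 78 mm behind the grasp point.
Start: joints at [-1.206, 0.087, 1.371, -0, 1.684, -0.103], TCP at [0.248, -0.491, 0.303] pointing down, gripper open.
Joint ranges: [-3.1, 3.1], [-0.76, 2.03], [0.27, 2.55], [-1.08, 4.22], [0.17, 2.65], [-2.57, 2.57]. Speed limits (rad/s): [2.79, 2.79, 3.14, 3.14, 3.14, 3.14].

### API

Orientations are given as a unit quaternion [x, y, z, w].
In Python, from plant import sensors, get_image, ticket, boxes_of, outline_of gives the robot as it stands. The module is installed in compiled form; this text tells all that it offers.
- The arm moves only by the tool play_rows, never from a script. Its argument "targets" is a list of rows, each an object with "hand": the opening, from 0 (shut) to 1 (fully open); "slide": the shift along the tool's x, y, z in cm, a list of three; "turn": the turn about the tool's y in degrees. In form: [{"hand": hand, "slide": [dx, dy, dz], "turn": turn}, ...]. A call has 1 to 8 rows; each row shifts and turns the pose as measured when the row begins, along the tool's axes as they then stand; what a row does not reach is not made up. A row lasts 1/10 s, in which the tool goes at most 50 mm and 8.59 degrees, less where a joint would pass 70% of its speed; a pose out of reach is approached as far as the arm can. A call with a gripper value outside its range is refused whole. The fingers move at their own pace and stop on an object; the grip force is fixed at half the most. Time passes only in rows, so rows that do not move let the fingers close. It gives the time, the measured TCP pose, the force and the opening at its end, in the units of the state.
- sensors.get_state(): the state, without advancing time (a new reading comes with each control period).
- get_image(name): name is "side" or "top"; returns a dict with "pixels" (480x640x3 uint8, red, green, blue), "z_map" (480x640 float32, m along the optical axis (not along the pixel's ray), 0 where there is no reading), "mtx" (3x3 intrinsics, pixels), "position" and "orientation" of the camera in the world. Camera axes: x right, y down, z forward; pixel columns grow to the right and rows downward; lengths in m; the calibration is good to about 2 mm. A picture is of the moment at which its call begins.
- ticket.sign_off(): hands the job in, once; it reports no verdict.
Trained networks look in a picture, given as the dict that the camera call returned (one of the last four; its "shot" number tells which), for a name from the list of things; names that differ only in an ending like _2 or _b are one class to them, and where a whole thing is asked for, a point or a joint stands for the part that bears it (a point fixed in the world has none). Each returns a list of dicts, best first, with "confidence" (0 to 1); they miss things now and then, are a little off and sometimes report something else, mostly with a low value. They report only what shows in the picture. A call takes as long as a camera call.
- boxes_of(picture, query): "box" ([centre column, centre row, width, height] in pixels, round what is visible of it).
- outline_of(picture, query): "pixels" (480x640 bool, what is visible of it) and "box" ([centre column, centre row, width, height] in pixels, round what is visible of it).
The state is a dict: "t": time; "joints": joint angles; "joint_velocities": joint speeds; "joint_torque": joint torques, N m; "tool_pos": TCP position; "tcp_rot": TCP orientation; "wrist_force": force on the tool from outside, world axes, zero at the start; "ft_torque": the same for the moment, N m; "gripper_width": finger opening in m.
Only numpy, scipy, OpenCV 4.12 (cv2) and the standard library are available. Lean on these libraries where they do the work, as an engineer would, in place of code of your own. Each camera call takes 0.05 s, during which the arm holds its last target.

### The job

Fill the three empty bays of the tray with the three loose angle brackets, one flat in each bay, all lying just like the sample bracket screwed into the tray: same hand, long leg pointing the same way. Turn over only a bracket that lies as the sample's mirror image: stand it upright on one of its legs on the bench mat, let go, take it again another way and lay it over; never tip up the brackets that already have the right hand. Leave the other things on the bench where they are.

Things in the scene. Friction and masses are not known exactly. Their poses are not given: they have to be found in the camera images.
- kit_tray: grey tray fixed on the dark bench mat (mat top at z = 4 mm), 204 (x) x 156 (y) mm, origin under its centre; x points away from the robot, y to its left, give or take its yaw. Floor 4 mm thick; ridges 4 mm wide, 4 mm above the floor, part it into 2 x 2 bays, each 96 (x) x 72 (y) mm inside, at pitch 100 and 76 mm. The far left bay (+x, +y) holds the sample, the other three are empty.
- sample (a point): centre of the far left bay's floor, axes as the tray's. Over it, in the bay's middle, the sample bracket is screwed down flat, same shape and size as the loose ones, 30 mm high: long leg along the tray's x on the bay's right (-y) side, corner at the near right, short leg across the near end, pointing left (+y).
- bay_near_left (a point): centre of the floor (its top face, 4 mm above the mat) of the tray's near left bay, axes as the tray's.
- bay_near_right (a point): centre of the floor (its top face, 4 mm above the mat) of the tray's near right bay, axes as the tray's.
- bay_far_right (a point): centre of the floor (its top face, 4 mm above the mat) of the tray's far right bay, axes as the tray's.
- bracket_1_c (a point): Centre of the 72x46x30 mm box round bracket 1, half-way up (not in metal). x runs from the corner along the long leg (wall at y -23 to -14 mm, x -36 to 36), y from the corner along the short leg (wall at x -36 to -27 mm, y -23 to 23), z along the width (-15 to 15). z points up in the sample's way up, down when mirrored.
- bracket_2_c (a point): Centre of bracket 2, as bracket_1_c for bracket 1, with the same axes.
- bracket_3_c (a point): Centre of bracket 3, as bracket_1_c for bracket 1, with the same axes.
- bracket_1_toe (a point): middle of the free end of bracket 1's long leg: (36, -18.5, 0) mm from its centre point in its own axes.
- bracket_2_toe (a point): middle of the free end of bracket 2's long leg: (36, -18.5, 0) mm from its centre point in its own axes.
- bracket_3_toe (a point): middle of the free end of bracket 3's long leg: (36, -18.5, 0) mm from its centre point in its own axes.
- bracket_1: Loose plain aluminium angle bracket, an L of 9 mm wall: long leg 72 mm, short leg 46 mm (outside sizes over the corner), 30 mm wide, about 80 g. It lies with the L flat on the bench mat (top at z = 4 mm) and is then 30 mm high. Its right way up is the sample's; on the wrong face it looks like the sample's mirror image. Origin and axes as bracket_1_c.
- bracket_2: Loose bracket, same as bracket 1; origin and axes as bracket_2_c.
- bracket_3: Loose bracket, same as bracket 1; origin and axes as bracket_3_c.
- solder_spool: reel of solder, dark flanges, 60 mm across, 34 mm high, at the right of the work; behind it (beyond about x = 0.68 for y below -0.2) solid stacks of circuit boards stand half a metre high, keep the arm clear of them; not to be moved; origin under its middle.
- flux_dish: small white oval dish, 36x62x14 mm; not to be moved; origin under its middle.
- tweezers: black tweezers, 158x17x11 mm; not to be moved; origin under its middle.

How it is judged:
On the way, in this order (a step that is already met when the one before it is completed fails the run):
1. the mirrored bracket stands upright on one of its legs, let go (contact force between the fingers and bracket_2 below 0.1 N and linear speed of bracket_2 below 0.02 m/s and angle between bracket_2_c's own z axis and vertical between 1.4 and 1.74 rad), for 0.2 s.
2. it lies turned over, let go, in a bay or on the bench (contact force between the fingers and bracket_2 below 0.1 N and linear speed of bracket_2 below 0.02 m/s and angle between bracket_2_c's own z axis and vertical below 0.1 rad and height (world z) of bracket_2_c below 0.029 m), for 0.2 s.
At the end, for the whole second after the job is handed in: Each of the three bays holds one bracket, its centre within 22 mm of the bay's centre, flat on the floor (within 0.06 rad, under 3 mm high), the sample's way up, its long leg within 0.35 rad of the tray's x and pointing the sample's way; all are let go and at rest (((horizontal distance between bracket_1_c and bay_near_left below 0.022 m and z of bracket_1_c in the frame of bay_near_left below 0.0178 m and angle between bracket_1_c's own z axis and vertical below 0.06 rad and angle between the x axis of bracket_1_c and the x axis of bay_near_left, either way round below 0.35 rad and x of bracket_1_toe in the frame of bay_near_left above 0.01 m) or (horizontal distance between bracket_2_c and bay_near_left below 0.022 m and z of bracket_2_c in the frame of bay_near_left below 0.0178 m and angle between bracket_2_c's own z axis and vertical below 0.06 rad and angle between the x axis of bracket_2_c and the x axis of bay_near_left, either way round below 0.35 rad and x of bracket_2_toe in the frame of bay_near_left above 0.01 m) or (horizontal distance between bracket_3_c and bay_near_left below 0.022 m and z of bracket_3_c in the frame of bay_near_left below 0.0178 m and angle between bracket_3_c's own z axis and vertical below 0.06 rad and angle between the x axis of bracket_3_c and the x axis of bay_near_left, either way round below 0.35 rad and x of bracket_3_toe in the frame of bay_near_left above 0.01 m)) and ((horizontal distance between bracket_1_c and bay_near_right below 0.022 m and z of bracket_1_c in the frame of bay_near_right below 0.0178 m and angle between bracket_1_c's own z axis and vertical below 0.06 rad and angle between the x axis of bracket_1_c and the x axis of bay_near_right, either way round below 0.35 rad and x of bracket_1_toe in the frame of bay_near_right above 0.01 m) or (horizontal distance between bracket_2_c and bay_near_right below 0.022 m and z of bracket_2_c in the frame of bay_near_right below 0.0178 m and angle between bracket_2_c's own z axis and vertical below 0.06 rad and angle between the x axis of bracket_2_c and the x axis of bay_near_right, either way round below 0.35 rad and x of bracket_2_toe in the frame of bay_near_right above 0.01 m) or (horizontal distance between bracket_3_c and bay_near_right below 0.022 m and z of bracket_3_c in the frame of bay_near_right below 0.0178 m and angle between bracket_3_c's own z axis and vertical below 0.06 rad and angle between the x axis of bracket_3_c and the x axis of bay_near_right, either way round below 0.35 rad and x of bracket_3_toe in the frame of bay_near_right above 0.01 m)) and ((horizontal distance between bracket_1_c and bay_far_right below 0.022 m and z of bracket_1_c in the frame of bay_far_right below 0.0178 m and angle between bracket_1_c's own z axis and vertical below 0.06 rad and angle between the x axis of bracket_1_c and the x axis of bay_far_right, either way round below 0.35 rad and x of bracket_1_toe in the frame of bay_far_right above 0.01 m) or (horizontal distance between bracket_2_c and bay_far_right below 0.022 m and z of bracket_2_c in the frame of bay_far_right below 0.0178 m and angle between bracket_2_c's own z axis and vertical below 0.06 rad and angle between the x axis of bracket_2_c and the x axis of bay_far_right, either way round below 0.35 rad and x of bracket_2_toe in the frame of bay_far_right above 0.01 m) or (horizontal distance between bracket_3_c and bay_far_right below 0.022 m and z of bracket_3_c in the frame of bay_far_right below 0.0178 m and angle between bracket_3_c's own z axis and vertical below 0.06 rad and angle between the x axis of bracket_3_c and the x axis of bay_far_right, either way round below 0.35 rad and x of bracket_3_toe in the frame of bay_far_right above 0.01 m)) and contact force between the fingers and bracket_1 below 0.1 N and linear speed of each of bracket_1, bracket_2, bracket_3 below 0.02 m/s and contact force between the fingers and bracket_2 below 0.1 N and contact force between the fingers and bracket_3 below 0.1 N); the robot touches nothing.
It fails at once if bracket 1, which had the right hand, is tipped up (angle between bracket_1_c's own z axis and vertical above 0.8 rad).
It fails at once if bracket 3, which had the right hand, is tipped up (angle between bracket_3_c's own z axis and vertical above 0.8 rad).
It fails at once if the solder reel, dish or tweezers are moved by more than 3 cm (distance of any of solder_spool, flux_dish, tweezers from where it was at the start of the episode above 0.03 m).
It also fails if it takes over 72 s, if anything falls off the work surface, if the arm or the gripper's body presses on something with over 40 N, if the wrist force passes 120 N, or if a joint passes its speed limit or range.

## Working session

There is one attempt and no reset: what is moved stays moved. The work goes in short steps, Python scripts to look and compute and a tool call to move; the robot and the scene stay as the last step left them, time stands still between calls to the robot, and variables do not carry over. Pictures are saved under pics/ and viewed, and the job is handed in when it is done.

Besides the shell and the picture viewer there is one more tool, called as name(argument=value, ...), one argument or row to a line, values as JSON. play_rows: Moves the arm, as the interface text tells. Its arguments: {"type":"object","properties":{"targets":{"type":"array","items":{"type":"object","properties":{"hand":{"type":"number"},"slide":{"type":"array","items":{"type":"number"}},"turn":{"type":"number"}}}}},"required":["targets"]}

```bash
mkdir -p pics; ls; python3 - <<'E'
from plant import sensors,get_image
import cv2,numpy as np
s=sensors.get_state();print({k:np.round(v,3).tolist() for k,v in s.items()})
for n in("top","side"):
    p=get_image(n);cv2.imwrite(f"pics/{n}0.png",p["pixels"][:,:,::-1]);print(n,np.round(p["mtx"],1).tolist(),p["position"],p["orientation"],p.keys())
E
```

```text
pics
{'t': 0.0, 'joints': [-1.206, 0.088, 1.372, -0.0, 1.684, -0.103], 'joint_velocities': [0.0, -0.001, -0.0, 0.001, 0.0, 0.002], 'joint_torque': [-0.0, -34.018, -30.243, 0.072, 0.033, -0.0], 'tool_pos': [0.248, -0.491, 0.302], 'tcp_rot': [-0.602, 0.371, -0.37, 0.603], 'wrist_force': [0.428, -0.045, -0.374], 'ft_torque': [0.005, 0.006, 0.034], 'gripper_width': 0.094}
top [[575.7, 0.0, 323.5], [0.0, 575.7, 239.4], [0.0, 0.0, 1.0]] [ 0.30407503 -0.16713989  1.02025224] [ 0.73565863 -0.66966447  0.07018655 -0.07368664] dict_keys(['pixels', 'z_map', 'mtx', 'position', 'orientation', 'shot'])
side [[519.9, 0.0, 319.2], [0.0, 519.9, 246.0], [0.0, 0.0, 1.0]] [0.4424664  0.77233615 0.76102734] [-0.02996285  0.89379276 -0.44728187  0.01325388] dict_keys(['pixels', 'z_map', 'mtx', 'position', 'orientation', 'shot'])
```

View pics/top0.png

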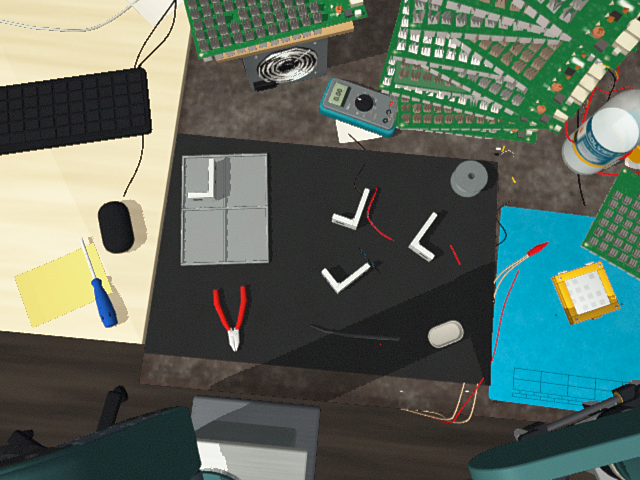

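View pics/side0.png

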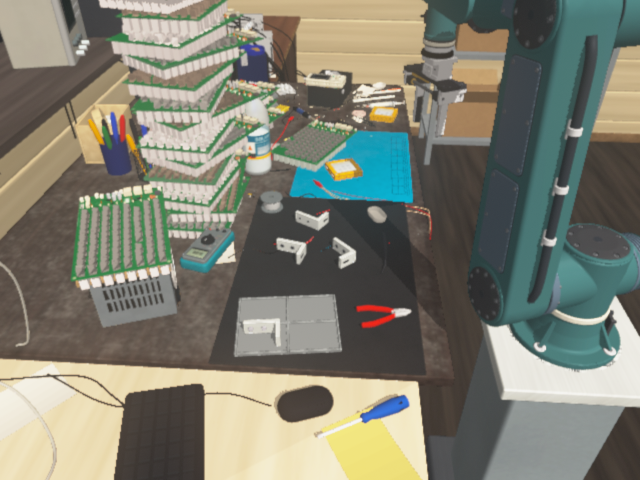

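```bash
cat > h.py <<'E'
import numpy as np,cv2
from scipy.spatial.transform import Rotation as R
from scipy.optimize import minimize
from plant import sensors,get_image,boxes_of,outline_of
def cloud(p):
    K=p["mtx"];z=p["z_map"];v,u=np.mgrid[0:480,0:640]
    c=np.stack([(u-K[0,2])/K[0,0]*z,(v-K[1,2])/K[1,1]*z,z],-1)
    return c@R.from_quat(p["orientation"]).as_matrix().T+p["position"]
def state():
    s=sensors.get_state();M=R.from_quat(s["tcp_rot"]).as_matrix()
    return s,M
def show():
    s,M=state();g=np.array(s["tool_pos"])+.078*M[:,1]
    print("t %.2f grasp %s yaw(toolx) %.1f w %.1fmm F %s j6 %.2f tilt %.3f"%(s["t"],np.round(g*1000,1),np.degrees(np.arctan2(M[1,0],M[0,0])),s["gripper_width"]*1000,np.round(s["wrist_force"],1),s["joints"][5],M[2,1]))
def go(xyz_mm,yaw=None,mod180=True):
    "print remaining slide(cm) in tool axes now and turn deg; also slide in axes after the turn"
    s,M=state();g=np.array(s["tool_pos"])*1000+78*M[:,1]
    y0=np.degrees(np.arctan2(M[1,0],M[0,0]))
    d=np.array(xyz_mm)-g;t=0
    if yaw is not None:
        t=yaw-y0;t=(t+90)%180-90 if mod180 else (t+180)%360-180
    M2=R.from_euler('z',t,degrees=True).as_matrix()@M
    print("from",np.round(g,1),"yaw %.1f"%y0,"| dWorld",np.round(d,1),"| turn(tool y) %.1f"%(-t),"j6 %.2f"%s["joints"][5],"| slide now",np.round(M.T@d/10,2),"| slide after turn",np.round(M2.T@d/10,2))
L=np.array([[-36,-23],[36,-23],[36,-14],[-27,-14],[-27,23],[-36,23]],float)
def pose(pts,mirror):
    "fit flat L to top-face xy points (mm): returns cx,cy,angle(deg) of body x, cost"
    S=L*[1,-1] if mirror else L
    def cost(q):
        c,s=np.cos(q[2]),np.sin(q[2]);P=(pts-q[:2])@np.array([[c,-s],[s,c]])
        P=P.astype(np.float32);cn=S.astype(np.float32).reshape(-1,1,2)
        d=np.array([cv2.pointPolygonTest(cn,(float(a),float(b)),True) for a,b in P])
        return np.mean(np.minimum(d,0)**2)
    best=None
    m=pts.mean(0)
    for a in np.arange(0,2*np.pi,np.pi/4):
        com=np.array([-10.7,10.7 if mirror else -10.7]);c,s=np.cos(a),np.sin(a)
        r=minimize(cost,[*(m-np.array([[c,-s],[s,c]])@com),a],method="Nelder-Mead",options=dict(initial_simplex=None,xatol=.02,fatol=1e-3,maxiter=250))
        if best is None or r.fun<best.fun:best=r
    return np.round([best.x[0],best.x[1],(np.degrees(best.x[2])+180)%360-180,best.fun],2)
def blobs(p,zlo,zhi,xr=(250,720),yr=(-420,250),minpix=60):
    C=cloud(p)*1000
    m=(C[...,2]>zlo)&(C[...,2]<zhi)&(C[...,0]>xr[0])&(C[...,0]<xr[1])&(C[...,1]>yr[0])&(C[...,1]<yr[1])&(p["z_map"]>0)
    n,l,st,ce=cv2.connectedComponentsWithStats(m.astype(np.uint8))
    return [(C[l==i],ce[i],st[i]) for i in range(1,n) if st[i][4]>=minpix]
E
python3 - <<'E'
from h import *
p=get_image("top")
o=outline_of(p,"kit_tray")
C=cloud(p)*1000
for b in o[:2]:
    m=b["pixels"];q=C[m];print("tray",b["confidence"],m.sum(),np.round(np.median(q,0),1))
    q=q[(q[:,2]>2)&(q[:,2]<14)]
    print(cv2.minAreaRect(q[:,:2].astype(np.float32)), np.percentile(q[:,2],[5,50,95]))
for q,ce,st in blobs(p,24,45):
    xy=q[:,:2]
    print(np.round(ce),st,np.round(np.percentile(q[:,2],[5,50,95]),1),"minrect",[np.round(v,1) for v in cv2.minAreaRect(xy.astype(np.float32))])
    if len(q)<900: print("  n",pose(xy,False)," mir",pose(xy,True))
for n in ("bracket_1","solder_spool","flux_dish","tweezers"):
    for b in boxes_of(p,n)[:5]:
        u,v=int(b["box"][0]),int(b["box"][1]);print(n,round(b["confidence"],2),np.round(b["box"]),np.round(C[v,u]))
show()
E
```

```text
tray 0.97 9638 [549.1  31.   10.2]
((553.7842407226562, 32.69626235961914), (209.31298828125, 161.58804321289062), 7.358521461486816) [ 6.51249033  9.82144503 13.08590456]
tray 0.42 693 [ 365.7 -377.2    8.5]
((366.222412109375, -375.4092712402344), (36.38788604736328, 58.831871032714844), 33.343048095703125) [ 4.41556116  7.7963108  11.8274915 ]
[207. 185.] [188 158  28  42 418] [25.8 38.6 41.9] minrect [array([597.1,  74.7]), array([72.4, 45.7]), np.float64(7.3)]
  n [5.9705e+02 7.5840e+01 7.4700e+00 1.7000e-01]  mir [584.93  78.04 122.17  13.81]
[468. 176.] [454 160  27  33 691] [36.  39.5 42.5] minrect [array([ 646.2, -396.6]), array([46.7, 60.2]), np.float64(89.6)]
  n [ 636.21 -421.04 -135.66   37.4 ]  mir [ 654.59 -421.25  -45.63   37.4 ]
[353. 212.] [332 188  38  40 346] [28.8 35.2 38.5] minrect [array([ 576.4, -194.6]), array([45.8, 73.4]), np.float64(75.3)]
  n [ 5.7639e+02 -1.9428e+02 -1.4400e+01  2.0000e-02]  mir [ 566.15 -187.15  101.15   12.47]
[113. 226.] [ 99 202  30  49 968] [24.5 27.1 30.3] minrect [array([498.9, 219.9]), array([86.8, 46.2]), np.float64(21.6)]
[423.
[... 227 characters left out ...]
2 263  48  29 354] [30.7 35.1 38.1] minrect [array([ 459.3, -195.4]), array([46. , 72.8]), np.float64(43.5)]
  n [ 4.5963e+02 -1.9534e+02 -4.6490e+01  1.0000e-02]  mir [ 455.23 -184.26   69.13   11.62]
bracket_1 0.96 [423. 237.  31.  47.] [ 537. -331.    4.]
bracket_1 0.77 [349. 210.  32.  43.] [ 571. -193.    9.]
bracket_1 0.7 [224. 209.  88. 114.] [551.  34.  10.]
bracket_1 0.57 [345. 278.  47.  30.] [ 447. -197.    6.]
solder_spool 0.86 [467. 179.  33.  33.] [ 642. -397.   39.]
flux_dish 0.66 [445. 331.  38.  26.] [ 371. -379.    5.]
tweezers 0.63 [366. 335.  70.  13.] [ 351. -240.   13.]
t 0.40 grasp [ 248.  -490.9  224.5] yaw(toolx) -63.2 w 94.2mm F [-0.2  0.2  0.3] j6 -0.10 tilt -1.000
```

```bash
cat >> h.py <<'E'
def rows(xyz_mm,yaw=None,n=8,mod180=True,hand=None):
    "split straight move + turn into n rows, slides in the tool axes at each row's start"
    s,M=state();g=np.array(s["tool_pos"])*1000+78*M[:,1]
    y0=np.degrees(np.arctan2(M[1,0],M[0,0]));d=np.array(xyz_mm)-g;t=0
    if yaw is not None:
        t=yaw-y0;t=(t+90)%180-90 if mod180 else (t+180)%360-180
    print("from",np.round(g,1),"yaw %.1f"%y0,"dist %.0f turn %.1f"%(np.linalg.norm(d),-t),"w %.1f j6 %.2f t %.2f"%(s["gripper_width"]*1000,s["joints"][5],s["t"]))
    for i in range(n):
        Mi=R.from_euler('z',t*i/n,degrees=True).as_matrix()@M
        print(np.round(Mi.T@d/10/n,2).tolist(),"turn %.1f"%(-t/n))
E
python3 - <<'E'
from h import *
rows([567,-211,120],75.6,9)
E
```

```text
from [ 248.  -490.9  224.5] yaw -63.2 dist 437 turn 41.2 w 94.2 j6 -0.10 t 0.40
[-1.18, 1.16, 4.57] turn 4.6
[-1.54, 1.16, 4.46] turn 4.6
[-1.89, 1.16, 4.32] turn 4.6
[-2.23, 1.16, 4.16] turn 4.6
[-2.55, 1.16, 3.97] turn 4.6
[-2.86, 1.16, 3.75] turn 4.6
[-3.15, 1.16, 3.51] turn 4.6
[-3.42, 1.16, 3.25] turn 4.6
[-3.67, 1.16, 2.96] turn 4.6
```

play_rows(
  targets=[
    {"hand": 0.35,"slide": [-1.2,1.2,4.6],"turn": 4.6},
    {"hand": 0.35,"slide": [-1.5,1.2,4.5],"turn": 4.6},
    {"hand": 0.35,"slide": [-1.9,1.2,4.3],"turn": 4.6},
    {"hand": 0.35,"slide": [-2.2,1.2,4.2],"turn": 4.6},
    {"hand": 0.35,"slide": [-2.6,1.2,4.0],"turn": 4.6},
    {"hand": 0.35,"slide": [-2.9,1.2,3.8],"turn": 4.6},
    {"hand": 0.35,"slide": [-3.2,1.2,3.5],"turn": 4.6},
    {"hand": 0.35,"slide": [-3.4,1.2,3.2],"turn": 4.6},
  ],
)

```text
t: 1.2
tool_pos: [0.5413, -0.2451, 0.2061]
tcp_rot: [0.444, -0.547, 0.554, -0.442]
wrist_force: [0.4, -0.4, -0.3]
gripper_width: 0.0344
```

```bash
python3 - <<'E'
from h import *
rows([567,-211,60],75.6,5)
E
```

```text
from [ 541.6 -245.9  128.1] yaw -102.3 dist 81 turn 2.1 w 34.4 j6 1.27 t 1.20
[-0.8, 1.36, 0.34] turn 0.4
[-0.8, 1.36, 0.33] turn 0.4
[-0.81, 1.36, 0.33] turn 0.4
[-0.81, 1.36, 0.32] turn 0.4
[-0.81, 1.36, 0.32] turn 0.4
```

play_rows(
  targets=[
    {"hand": 0.35,"slide": [-2.0,2.4,0.8],"turn": 2.1},
    {"hand": 0.35,"slide": [-2.0,4.0,0.8],"turn": 0},
    {"hand": 0.35,"slide": [0,0.4,0],"turn": 0},
  ],
)

```text
t: 1.5
tool_pos: [0.5715, -0.2038, 0.1351]
tcp_rot: [0.435, -0.554, 0.561, -0.435]
wrist_force: [-0.9, -0.3, -0.2]
gripper_width: 0.0329
```

```bash
python3 - <<'E'
from h import *
rows([567,-211,31],75.6,1)
E
```

```text
from [ 572.  -204.5   57.1] yaw -104.1 dist 27 turn 0.3 w 32.9 j6 1.38 t 1.50
[0.74, 2.61, -0.34] turn 0.3
```

play_rows(
  targets=[
    {"hand": 0.35,"slide": [0.7,0,-0.3],"turn": 0},
    {"hand": 0.35,"slide": [0,2.0,0],"turn": 0},
    {"hand": 0.35,"slide": [0,0.4,0],"turn": 0},
  ],
)

```text
t: 1.8
tool_pos: [0.5669, -0.2132, 0.1141]
tcp_rot: [0.435, -0.552, 0.563, -0.435]
wrist_force: [-0.8, -0.1, 0.2]
gripper_width: 0.0325
```

```bash
python3 - <<'E'
from h import *
rows([567,-211,31],75.6,1)
E
```

```text
from [ 567.6 -214.1   36.1] yaw -104.1 dist 6 turn 0.3 w 32.5 j6 1.37 t 1.80
[-0.29, 0.51, -0.14] turn 0.3
```

Close the jaws and lift.

play_rows(
  targets=[
    {"hand": 0.35,"slide": [-0.3,0.4,-0.1],"turn": 0},
    {"hand": 0,"slide": [0,0,0],"turn": 0},
    {"hand": 0,"slide": [0,0,0],"turn": 0},
    {"hand": 0,"slide": [0,0,0],"turn": 0},
    {"hand": 0,"slide": [0,-2.0,0],"turn": 0},
    {"hand": 0,"slide": [0,-2.0,0],"turn": 0},
  ],
)

```text
t: 2.4
tool_pos: [0.565, -0.2132, 0.1543]
tcp_rot: [0.434, -0.553, 0.565, -0.433]
wrist_force: [0.6, -0.3, -0.3]
gripper_width: 0.0089
```

```bash
python3 - <<'E'
from h import *
# grasp on long leg point (-5,-18.5) ; bay far right
def tgt(c,yaw,b):
    a=np.radians(yaw);r=np.array([[np.cos(a),-np.sin(a)],[np.sin(a),np.cos(a)]]);return np.array(c)+r@np.array(b)
print(tgt((607.3,.8),7.4,(-5,-18.5)))
show()
x,y=tgt((607.3,.8),7.4,(-5,-18.5))
rows([x,y,95],97.4,6)
E
```

```text
[604.72436272 -18.18989449]
t 2.40 grasp [ 565.8 -214.2   76.3] yaw(toolx) -104.4 w 8.9mm F [ 0.6 -0.3 -0.3] j6 1.37 tilt -1.000
from [ 565.8 -214.2   76.3] yaw -104.4 dist 201 turn -21.8 w 8.9 j6 1.37 t 2.40
[-3.32, -0.35, -0.18] turn -3.6
[-3.33, -0.35, 0.03] turn -3.6
[-3.32, -0.35, 0.24] turn -3.6
[-3.3, -0.34, 0.45] turn -3.6
[-3.26, -0.34, 0.66] turn -3.6
[-3.21, -0.34, 0.87] turn -3.6
```

play_rows(
  targets=[
    {"hand": 0,"slide": [-3.3,-0.4,-0.2],"turn": -3.6},
    {"hand": 0,"slide": [-3.3,-0.4,0],"turn": -3.6},
    {"hand": 0,"slide": [-3.3,-0.4,0.2],"turn": -3.6},
    {"hand": 0,"slide": [-3.3,-0.3,0.4],"turn": -3.6},
    {"hand": 0,"slide": [-3.3,-0.3,0.7],"turn": -3.6},
    {"hand": 0,"slide": [-3.2,-0.3,0.9],"turn": -3.6},
    {"hand": 0,"slide": [0,0,0],"turn": 0},
  ],
)

```text
t: 3.1
tool_pos: [0.6061, -0.0128, 0.1815]
tcp_rot: [-0.533, 0.454, -0.475, 0.534]
wrist_force: [-0.7, -0.5, -0.6]
gripper_width: 0.0084
```

```bash
python3 - <<'E'
from h import *
p=get_image("top")
cv2.imwrite("pics/top1.png",cv2.resize(p["pixels"][120:320,150:520,::-1],None,fx=2,fy=2))
p=get_image("side")
cv2.imwrite("pics/side1.png",cv2.resize(p["pixels"][150:400,180:450,::-1],None,fx=2,fy=2))
rows([604.7,-18.2,37],97.4,1)
E
```

```text
from [607.3 -17.7 103. ] yaw -82.4 dist 66 turn 0.2 w 8.5 j6 1.33 t 3.20
[-0.14, 6.6, -0.39] turn 0.2
```

View pics/side1.png

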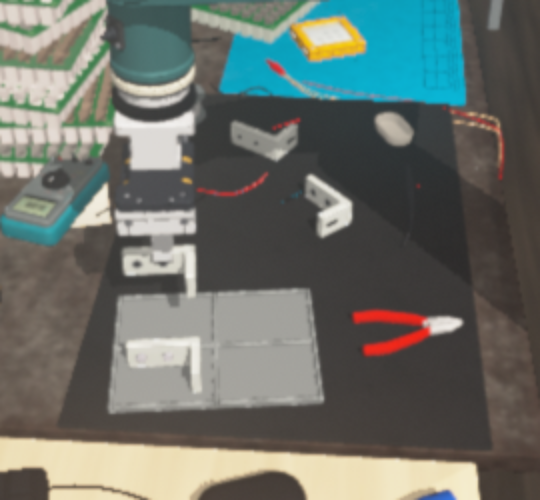

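View pics/top1.png

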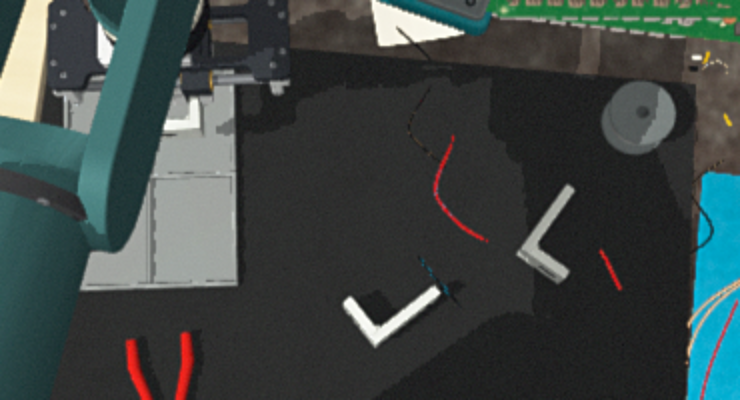

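play_rows(
  targets=[
    {"hand": 0,"slide": [-0.1,3.0,-0.3],"turn": 0},
    {"hand": 0,"slide": [0,2.0,0],"turn": 0},
    {"hand": 0,"slide": [0,0.4,0],"turn": 0},
    {"hand": 0,"slide": [0,0.2,0],"turn": 0},
  ],
)

```text
t: 3.6
tool_pos: [0.604, -0.0219, 0.1254]
tcp_rot: [0.531, -0.455, 0.48, -0.53]
wrist_force: [1.1, -1.1, -0.5]
gripper_width: 0.0085
```

```bash
python3 - <<'E'
from h import *
rows([604.7,-18.2,37],97.4,1);show()
p=get_image("side")
cv2.imwrite("pics/side2.png",cv2.resize(p["pixels"][250:380,200:380,::-1],None,fx=4,fy=4))
E
```

```text
from [606.  -23.8  47.5] yaw -82.8 dist 12 turn -0.2 w 8.5 j6 1.33 t 3.60
[-0.6, 1.03, -0.08] turn -0.2
t 3.60 grasp [606.  -23.8  47.5] yaw(toolx) -82.8 w 8.5mm F [ 1.1 -1.1 -0.5] j6 1.33 tilt -0.999
```

View pics/side2.png

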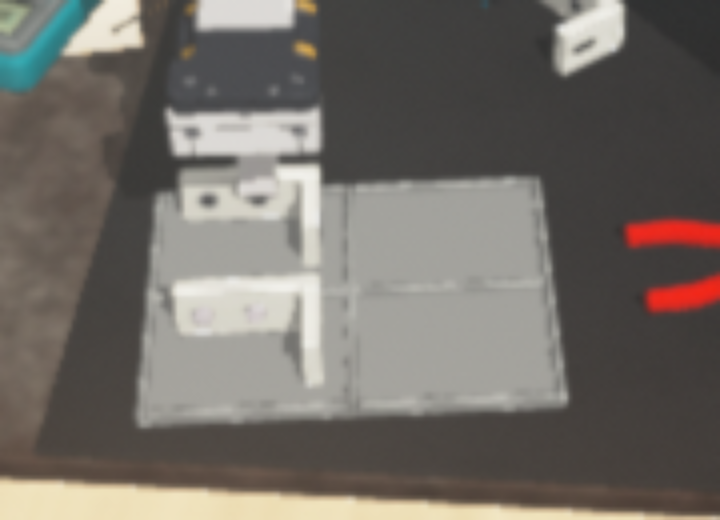

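play_rows(
  targets=[
    {"hand": 0,"slide": [-0.6,0,0],"turn": 0},
    {"hand": 0,"slide": [0,0.5,0],"turn": 0},
    {"hand": 0,"slide": [0,0,0],"turn": 0},
  ],
)

```text
t: 3.95
tool_pos: [0.6049, -0.0164, 0.1259]
tcp_rot: [-0.529, 0.454, -0.482, 0.531]
wrist_force: [0.8, -0.1, -1.3]
gripper_width: 0.0091
```

```bash
python3 - <<'E'
from h import *
rows([604.7,-18.2,37],97.4,1);show();print(np.round(state()[1],3))
E
```

```text
from [607.3 -18.3  47.9] yaw -82.9 dist 11 turn -0.3 w 9.1 j6 1.34 t 3.95
[-0.07, 1.08, -0.29] turn -0.3
t 3.95 grasp [607.3 -18.3  47.9] yaw(toolx) -82.9 w 9.1mm F [ 0.8 -0.1 -1.3] j6 1.34 tilt -0.999
[[ 0.123  0.031  0.992]
 [-0.992 -0.024  0.124]
 [ 0.027 -0.999  0.028]]
```

play_rows(
  targets=[
    {"hand": 0,"slide": [0,0.6,-0.2],"turn": 0},
    {"hand": 0,"slide": [0,0,0],"turn": 0},
  ],
)

```text
t: 4.15
tool_pos: [0.6059, -0.0166, 0.1257]
tcp_rot: [-0.527, 0.451, -0.485, 0.533]
wrist_force: [-0.2, 0.1, -0.1]
gripper_width: 0.0089
```

```bash
python3 - <<'E'
from h import *
rows([604.7,-18.2,37],97.4,1);show();print(np.round(state()[1][:,1],3))
E
```

```text
from [609.2 -18.5  47.8] yaw -82.9 dist 12 turn -0.3 w 8.9 j6 1.34 t 4.15
[-0.12, 1.05, -0.48] turn -0.3
t 4.15 grasp [609.2 -18.5  47.8] yaw(toolx) -82.9 w 8.9mm F [-0.2  0.1 -0.1] j6 1.34 tilt -0.999
[ 0.042 -0.025 -0.999]
```

```bash
python3 - <<'E'
from h import *
s,M=state();print(np.round(s["joints"],3),np.round(s["joint_torque"],1),np.round(s["tool_pos"],4))
E
```

```text
[-0.113  0.284  1.501 -0.02   1.312  1.338] [ -0.  -41.1 -28.9  -0.   -0.2  -0. ] [ 0.6059 -0.0166  0.1257]
```

play_rows(
  targets=[
    {"hand": 0,"slide": [-0.1,0.9,-0.5],"turn": 0},
  ],
)

```text
t: 4.25
tool_pos: [0.6053, -0.0168, 0.1234]
tcp_rot: [-0.524, 0.447, -0.488, 0.536]
wrist_force: [-5.0, 1.7, 41.7]
gripper_width: 0.0088
```

```bash
python3 - <<'E'
from h import *
rows([604.7,-18.2,37],97.4,1);show();print(np.round(state()[1][:,1],3))
s,M=state();print(np.round(s["joints"],3),np.round(s["joint_torque"],1),np.round(s["tool_pos"],4))
E
```

```text
from [609.6 -18.8  45.6] yaw -82.9 dist 10 turn -0.3 w 8.8 j6 1.34 t 4.25
[-0.15, 0.83, -0.52] turn -0.3
t 4.25 grasp [609.6 -18.8  45.6] yaw(toolx) -82.9 w 8.8mm F [-5.   1.7 41.7] j6 1.34 tilt -0.998
[ 0.055 -0.026 -0.998]
[-0.113  0.278  1.514 -0.02   1.292  1.338] [ -0.7 -14.1 -10.8  -0.2  -1.3   0. ] [ 0.6053 -0.0168  0.1234]
```

play_rows(
  targets=[
    {"hand": 0,"slide": [0,-0.2,-0.4],"turn": 0},
    {"hand": 0.3,"slide": [0,0,0],"turn": 0},
    {"hand": 0.3,"slide": [0,0,0],"turn": 0},
    {"hand": 0.3,"slide": [0,-3.0,0],"turn": 0},
    {"hand": 0.3,"slide": [0,-3.0,0],"turn": 0},
    {"hand": 0.3,"slide": [0,-3.0,0],"turn": 0},
  ],
)

```text
t: 4.85
tool_pos: [0.5926, -0.0145, 0.2082]
tcp_rot: [-0.527, 0.451, -0.484, 0.533]
wrist_force: [0.2, 0.7, 0.3]
gripper_width: 0.0279
```

```bash
python3 - <<'E'
from h import *
def tgt(c,yaw,b):
    a=np.radians(yaw);r=np.array([[np.cos(a),-np.sin(a)],[np.sin(a),np.cos(a)]]);return np.array(c)+r@np.array(b)
show();print(np.round(state()[1][:,1],3))
p=get_image("side")
cv2.imwrite("pics/side3.png",cv2.resize(p["pixels"][250:380,200:380,::-1],None,fx=4,fy=4))
C=tgt((459.6,-195.3),-46.5,(-5,-18.5));print(C)
rows([*C,90],-46.5+90,8)
E
```

```text
t 4.85 grasp [595.8 -16.5 130.3] yaw(toolx) -82.9 w 27.9mm F [0.2 0.7 0.3] j6 1.34 tilt -0.999
[ 0.041 -0.025 -0.999]
[ 442.73880126 -204.4076878 ]
from [598.9 -16.7 137. ] yaw -82.9 dist 249 turn 53.6 w 28.2 j6 1.34 t 4.90
[2.07, 0.55, -2.26] turn 6.7
[2.31, 0.57, -2.0] turn 6.7
[2.53, 0.59, -1.71] turn 6.7
[2.71, 0.61, -1.41] turn 6.7
[2.85, 0.63, -1.08] turn 6.7
[2.95, 0.65, -0.74] turn 6.7
[3.01, 0.67, -0.39] turn 6.7
[3.03, 0.69, -0.03] turn 6.7
```

View pics/side3.png

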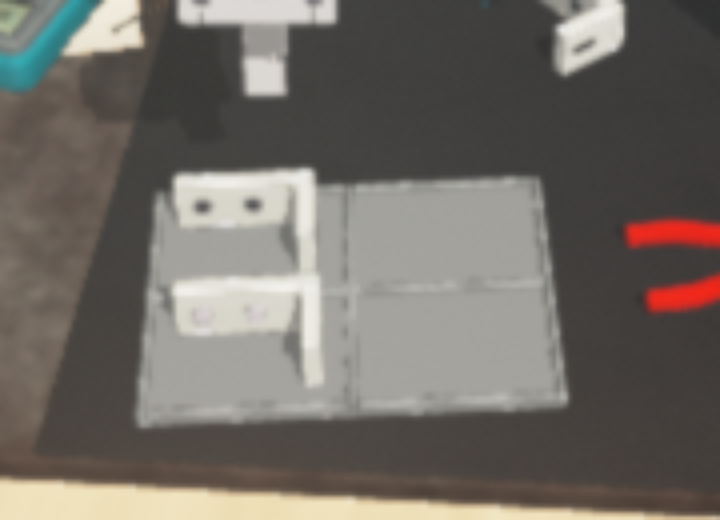

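play_rows(
  targets=[
    {"hand": 0.35,"slide": [2.1,0.5,-2.3],"turn": 6.7},
    {"hand": 0.35,"slide": [2.3,0.5,-2.0],"turn": 6.7},
    {"hand": 0.35,"slide": [2.5,0.6,-1.7],"turn": 6.7},
    {"hand": 0.35,"slide": [2.7,0.6,-1.4],"turn": 6.7},
    {"hand": 0.35,"slide": [2.9,0.6,-1.1],"turn": 6.7},
    {"hand": 0.35,"slide": [3.0,0.6,-0.7],"turn": 6.7},
    {"hand": 0.35,"slide": [3.0,0.7,-0.4],"turn": 6.7},
    {"hand": 0.35,"slide": [3.0,0.7,0],"turn": 6.7},
  ],
)

```text
t: 5.7
tool_pos: [0.4329, -0.203, 0.1536]
tcp_rot: [0.239, -0.647, 0.674, -0.266]
wrist_force: [0.1, -0.3, -0.3]
gripper_width: 0.0326
```

```bash
python3 - <<'E'
from h import *
print(np.round(state()[1][:,1],3))
rows([442.7,-204.4,50],43.5,3)
E
```

```text
[ 0.048 -0.023 -0.999]
from [ 436.7 -204.7   75.8] yaw -138.1 dist 26 turn -1.6 w 32.6 j6 1.85 t 5.70
[-0.14, 0.87, 0.08] turn -0.5
[-0.14, 0.87, 0.08] turn -0.5
[-0.14, 0.87, 0.09] turn -0.5
```

play_rows(
  targets=[
    {"hand": 0.35,"slide": [-0.4,1.5,0.3],"turn": -1.6},
    {"hand": 0.35,"slide": [0,1.5,0],"turn": 0},
    {"hand": 0.35,"slide": [0,1.0,0],"turn": 0},
  ],
)

```text
t: 6.0
tool_pos: [0.4358, -0.2062, 0.1087]
tcp_rot: [0.247, -0.645, 0.671, -0.27]
wrist_force: [0.1, 0.8, 0.4]
gripper_width: 0.0328
```

```bash
python3 - <<'E'
from h import *
print(np.round(state()[1][:,1],3))
rows([442.7,-204.4,30],43.5,1)
E
```

```text
[ 0.044 -0.022 -0.999]
from [ 439.2 -207.9   30.8] yaw -137.0 dist 5 turn -0.5 w 32.8 j6 1.83 t 6.00
[-0.49, 0.09, -0.02] turn -0.5
```

play_rows(
  targets=[
    {"hand": 0.35,"slide": [-0.5,0.1,0],"turn": -0.5},
    {"hand": 0,"slide": [0,0,0],"turn": 0},
    {"hand": 0,"slide": [0,0,0],"turn": 0},
    {"hand": 0,"slide": [0,0,0],"turn": 0},
  ],
)

```text
t: 6.4
tool_pos: [0.4392, -0.2012, 0.1051]
tcp_rot: [0.252, -0.645, 0.668, -0.273]
wrist_force: [-0.6, -0.4, 1.2]
gripper_width: 0.0121
```

```bash
python3 - <<'E'
from h import *
def tgt(c,yaw,b):
    a=np.radians(yaw);r=np.array([[np.cos(a),-np.sin(a)],[np.sin(a),np.cos(a)]]);return np.array(c)+r@np.array(b)
print(np.round(state()[1][:,1],3));show()
C=tgt((498.3,63.2),7.4,(-5,-18.5));print(C)
s,M=state();g=np.array(s["tool_pos"])*1000+78*M[:,1]
rows([*C,95],97.4,8)
E
```

```text
[ 0.039 -0.019 -0.999]
t 6.40 grasp [ 442.2 -202.7   27.1] yaw(toolx) -136.4 w 12.1mm F [-0.6 -0.4  1.2] j6 1.83 tilt -0.999
[495.72436272  44.21010551]
from [ 442.2 -202.7   27.1] yaw -136.4 dist 262 turn -53.8 w 12.1 j6 1.83 t 6.40
[-2.63, -0.88, -1.74] turn -6.7
[-2.82, -0.86, -1.42] turn -6.7
[-2.97, -0.85, -1.08] turn -6.7
[-3.08, -0.83, -0.73] turn -6.7
[-3.15, -0.82, -0.37] turn -6.7
[-3.17, -0.8, 0.0] turn -6.7
[-3.15, -0.79, 0.37] turn -6.7
[-3.09, -0.77, 0.74] turn -6.7
```

play_rows(
  targets=[
    {"hand": 0,"slide": [0,0,0],"turn": 0},
    {"hand": 0,"slide": [0,0,0],"turn": 0},
    {"hand": 0,"slide": [0,-3.0,0],"turn": 0},
    {"hand": 0,"slide": [0,-3.0,0],"turn": 0},
  ],
)

```text
t: 6.8
tool_pos: [0.4349, -0.1985, 0.1628]
tcp_rot: [0.254, -0.648, 0.665, -0.271]
wrist_force: [1.2, -0.5, 0.1]
gripper_width: 0.0089
```

```bash
python3 - <<'E'
from h import *
print(np.round(state()[1][:,1],3));show()
rows([495.7,44.2,95],97.4,8)
E
```

```text
[ 0.032 -0.014 -0.999]
t 6.80 grasp [ 437.4 -199.6   84.8] yaw(toolx) -136.4 w 8.9mm F [ 1.2 -0.5  0.1] j6 1.83 tilt -0.999
from [ 437.4 -199.6   84.8] yaw -136.4 dist 251 turn -53.8 w 8.9 j6 1.83 t 6.80
[-2.63, -0.15, -1.7] turn -6.7
[-2.81, -0.13, -1.38] turn -6.7
[-2.96, -0.12, -1.04] turn -6.7
[-3.06, -0.11, -0.69] turn -6.7
[-3.12, -0.1, -0.33] turn -6.7
[-3.13, -0.09, 0.04] turn -6.7
[-3.11, -0.07, 0.41] turn -6.7
[-3.04, -0.06, 0.77] turn -6.7
```

play_rows(
  targets=[
    {"hand": 0,"slide": [-2.6,-0.2,-1.7],"turn": -6.7},
    {"hand": 0,"slide": [-2.8,-0.1,-1.4],"turn": -6.7},
    {"hand": 0,"slide": [-3.0,-0.1,-1.0],"turn": -6.7},
    {"hand": 0,"slide": [-3.1,-0.1,-0.7],"turn": -6.7},
    {"hand": 0,"slide": [-3.1,-0.1,-0.3],"turn": -6.7},
    {"hand": 0,"slide": [-3.1,-0.1,0],"turn": -6.7},
    {"hand": 0,"slide": [-3.1,-0.1,0.4],"turn": -6.7},
    {"hand": 0,"slide": [-3.0,0,0.8],"turn": -6.7},
  ],
)

```text
t: 7.6
tool_pos: [0.4955, 0.0491, 0.178]
tcp_rot: [-0.532, 0.441, -0.478, 0.542]
wrist_force: [-0.0, -0.7, -0.6]
gripper_width: 0.0086
```

```bash
python3 - <<'E'
from h import *
print(np.round(state()[1][:,1],3));show()
rows([495.7,44.2,32],97.4,1)
E
```

```text
[ 0.05  -0.023 -0.999]
t 7.60 grasp [499.3  47.3 100.1] yaw(toolx) -81.2 w 8.6mm F [-0.  -0.7 -0.6] j6 1.42 tilt -0.999
from [499.3  47.3 100.1] yaw -81.2 dist 68 turn 1.4 w 8.6 j6 1.42 t 7.60
[0.05, 6.79, -0.72] turn 1.4
```

play_rows(
  targets=[
    {"hand": 0,"slide": [0,3.0,-0.4],"turn": 1.4},
    {"hand": 0,"slide": [0,2.0,-0.3],"turn": 0},
    {"hand": 0,"slide": [0,0.5,0],"turn": 0},
  ],
)

```text
t: 7.9
tool_pos: [0.4935, 0.0518, 0.1243]
tcp_rot: [-0.526, 0.444, -0.484, 0.541]
wrist_force: [-0.6, 0.1, -0.3]
gripper_width: 0.0089
```

```bash
python3 - <<'E'
from h import *
print(np.round(state()[1][:,1],3));show()
rows([495.7,44.2,31],97.4,1)
E
```

```text
[ 0.057 -0.021 -0.998]
t 7.90 grasp [498.   50.2  46.4] yaw(toolx) -82.1 w 8.9mm F [-0.6  0.1 -0.3] j6 1.44 tilt -0.998
from [498.   50.2  46.4] yaw -82.1 dist 17 turn 0.5 w 8.9 j6 1.44 t 7.90
[0.51, 1.54, -0.4] turn 0.5
```

play_rows(
  targets=[
    {"hand": 0,"slide": [0.5,0.8,-0.3],"turn": 0},
    {"hand": 0,"slide": [0,0.4,0],"turn": 0},
  ],
)

```text
t: 8.1
tool_pos: [0.4921, 0.0456, 0.1123]
tcp_rot: [-0.525, 0.443, -0.484, 0.541]
wrist_force: [0.1, 0.0, -0.2]
gripper_width: 0.0086
```

```bash
python3 - <<'E'
from h import *
print(np.round(state()[1][:,1],3));show()
rows([495.7,44.2,31],97.4,1)
E
```

```text
[ 0.058 -0.021 -0.998]
t 8.10 grasp [496.7  44.   34.4] yaw(toolx) -82.1 w 8.6mm F [ 0.1  0.  -0.2] j6 1.43 tilt -0.998
from [496.7  44.   34.4] yaw -82.1 dist 4 turn 0.5 w 8.6 j6 1.43 t 8.10
[-0.04, 0.33, -0.11] turn 0.5
```

play_rows(
  targets=[
    {"hand": 0,"slide": [0,0.2,0],"turn": 0.5},
    {"hand": 0.3,"slide": [0,0,0],"turn": 0},
    {"hand": 0.3,"slide": [0,0,0],"turn": 0},
    {"hand": 0.3,"slide": [0,-3.0,0],"turn": 0},
    {"hand": 0.3,"slide": [0,-3.0,0],"turn": 0},
    {"hand": 0.3,"slide": [0,-3.0,0],"turn": 0},
    {"hand": 0.3,"slide": [3.0,-3.0,0],"turn": 0},
    {"hand": 0.3,"slide": [5.0,0,0],"turn": 0},
  ],
)

```text
t: 8.9
tool_pos: [0.4965, -0.0303, 0.2407]
tcp_rot: [-0.523, 0.443, -0.487, 0.542]
wrist_force: [1.2, 0.3, -0.0]
gripper_width: 0.0276
```

```bash
python3 - <<'E'
from h import *
print(np.round(state()[1][:,1],3));show()
p=get_image("side")
cv2.imwrite("pics/side4.png",cv2.resize(p["pixels"][180:380,200:440,::-1],None,fx=3,fy=3))
p=get_image("top");cv2.imwrite("pics/top4.png",cv2.resize(p["pixels"][120:320,150:520,::-1],None,fx=2,fy=2))
E
```

```text
[ 0.065 -0.02  -0.998]
t 8.90 grasp [501.6 -31.9 162.8] yaw(toolx) -82.3 w 27.6mm F [ 1.2  0.3 -0. ] j6 1.26 tilt -0.998
```

View pics/side4.png

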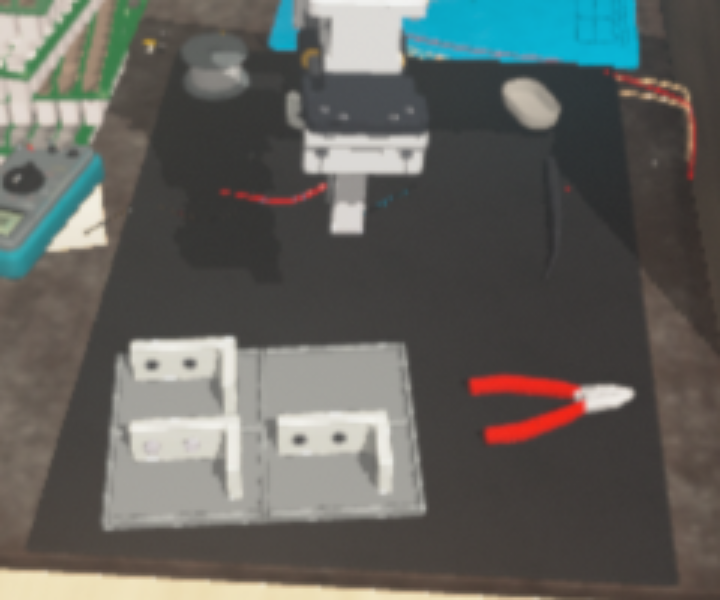

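View pics/top4.png

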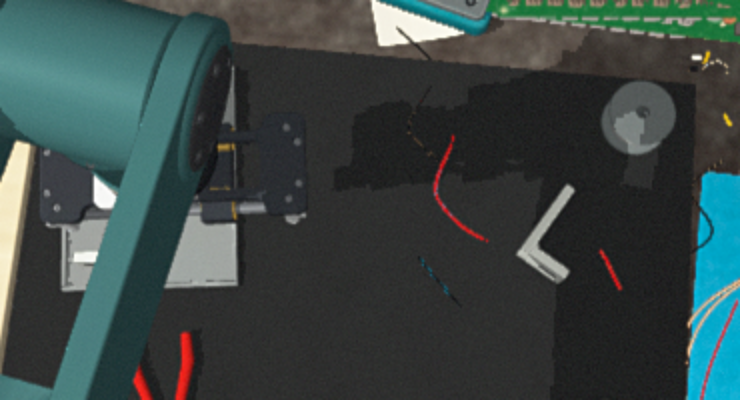

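```bash
python3 - <<'E'
from h import *
p=get_image("top")
for q,ce,st in blobs(p,24,45,yr=(-420,-100),xr=(430,610)):
    print(np.round(ce),st,pose(q[:,:2],True))
for i in range(3):
    s=sensors.get_state();print(np.round(s["tcp_rot"],4),np.round(s["tool_pos"],4))
rows([496,-341,110],-31.1,8)
E
```

```text
[424. 238.] [410 212  27  48 354] [ 5.3230e+02 -3.4197e+02 -3.0610e+01  1.0000e-02]
[-0.5226  0.4476 -0.4869  0.538 ] [ 0.4949 -0.0333  0.2358]
[-0.5226  0.4476 -0.4869  0.538 ] [ 0.4949 -0.0333  0.2358]
[-0.5226  0.4476 -0.4869  0.538 ] [ 0.4949 -0.0333  0.2358]
from [499.3 -34.9 157.9] yaw -82.8 dist 310 turn -51.7 w 28.0 j6 1.27 t 9.05
[3.77, 0.67, -0.56] turn -6.5
[3.69, 0.65, -0.98] turn -6.5
[3.56, 0.62, -1.39] turn -6.5
[3.39, 0.6, -1.78] turn -6.5
[3.17, 0.57, -2.15] turn -6.5
[2.91, 0.55, -2.5] turn -6.5
[2.61, 0.52, -2.81] turn -6.5
[2.28, 0.5, -3.09] turn -6.5
```

play_rows(
  targets=[
    {"hand": 0.35,"slide": [3.8,0.6,-0.6],"turn": -6.5},
    {"hand": 0.35,"slide": [3.7,0.6,-1.0],"turn": -6.5},
    {"hand": 0.35,"slide": [3.6,0.6,-1.4],"turn": -6.5},
    {"hand": 0.35,"slide": [3.4,0.6,-1.8],"turn": -6.5},
    {"hand": 0.35,"slide": [3.2,0.5,-2.1],"turn": -6.5},
    {"hand": 0.35,"slide": [2.9,0.5,-2.5],"turn": -6.5},
    {"hand": 0.35,"slide": [2.6,0.5,-2.8],"turn": -6.5},
    {"hand": 0.35,"slide": [2.3,0.4,-3.1],"turn": -6.5},
  ],
)

```text
t: 9.85
tool_pos: [0.5003, -0.339, 0.1957]
tcp_rot: [-0.685, 0.149, -0.191, 0.687]
wrist_force: [0.7, -0.5, 0.2]
gripper_width: 0.0335
```

```bash
python3 - <<'E'
from h import *
print(np.round(state()[1][:,1],3))
rows([496,-341,65],-31,2)
E
```

```text
[ 0.059 -0.011 -0.998]
from [ 504.9 -339.9  117.9] yaw -27.8 dist 54 turn 3.2 w 33.5 j6 -0.22 t 9.85
[-0.52, 2.61, -0.31] turn 1.6
[-0.51, 2.61, -0.32] turn 1.6
```

play_rows(
  targets=[
    {"hand": 0.35,"slide": [-0.6,2.6,-0.4],"turn": 1.6},
    {"hand": 0.35,"slide": [-0.5,2.6,-0.3],"turn": 1.6},
    {"hand": 0.35,"slide": [0,0.5,0],"turn": 0},
  ],
)

```text
t: 10.15
tool_pos: [0.4916, -0.3437, 0.1358]
tcp_rot: [-0.679, 0.169, -0.211, 0.683]
wrist_force: [0.4, 0.4, -0.5]
gripper_width: 0.0328
```

```bash
python3 - <<'E'
from h import *
print(np.round(state()[1][:,1],3))
rows([496,-341,39],-31,1)
E
```

```text
[ 0.06  -0.011 -0.998]
from [ 496.3 -344.6   58. ] yaw -31.2 dist 19 turn -0.2 w 32.8 j6 -0.18 t 10.15
[-0.32, 1.89, 0.25] turn -0.2
```

play_rows(
  targets=[
    {"hand": 0.35,"slide": [-0.3,1.4,0.3],"turn": 0},
    {"hand": 0.35,"slide": [0,0.5,0],"turn": 0},
  ],
)

```text
t: 10.35
tool_pos: [0.4927, -0.3379, 0.1158]
tcp_rot: [-0.679, 0.168, -0.21, 0.683]
wrist_force: [0.1, -0.2, -0.5]
gripper_width: 0.0326
```

```bash
python3 - <<'E'
from h import *
print(np.round(state()[1][:,1],3))
rows([496,-341,39],-31,1)
E
```

```text
[ 0.06  -0.01  -0.998]
from [ 497.4 -338.7   38. ] yaw -31.1 dist 3 turn -0.1 w 32.6 j6 -0.18 t 10.35
[0.0, -0.11, -0.26] turn -0.1
```

play_rows(
  targets=[
    {"hand": 0,"slide": [0,0,-0.3],"turn": 0},
    {"hand": 0,"slide": [0,0,0],"turn": 0},
    {"hand": 0,"slide": [0,0,0],"turn": 0},
    {"hand": 0,"slide": [0,0,0],"turn": 0},
    {"hand": 0,"slide": [0,0,0],"turn": 0},
    {"hand": 0,"slide": [0,-2.0,0],"turn": 0},
    {"hand": 0,"slide": [0,-2.0,0],"turn": 0},
  ],
)

```text
t: 11.05
tool_pos: [0.4892, -0.3381, 0.1561]
tcp_rot: [-0.679, 0.167, -0.208, 0.684]
wrist_force: [0.8, -0.3, -1.4]
gripper_width: 0.0088
```

```bash
python3 - <<'E'
from h import *
print(np.round(state()[1][:,1],3));show()
p=get_image("side")
cv2.imwrite("pics/side5.png",cv2.resize(p["pixels"][140:300,230:430,::-1],None,fx=4,fy=4))
p=get_image("top");cv2.imwrite("pics/top5.png",cv2.resize(p["pixels"][150:350,350:520,::-1],None,fx=3,fy=3))
E
```

```text
[ 0.058 -0.008 -0.998]
t 11.05 grasp [ 493.7 -338.7   78.2] yaw(toolx) -30.9 w 8.8mm F [ 0.8 -0.3 -1.4] j6 -0.18 tilt -0.998
```

View pics/side5.png

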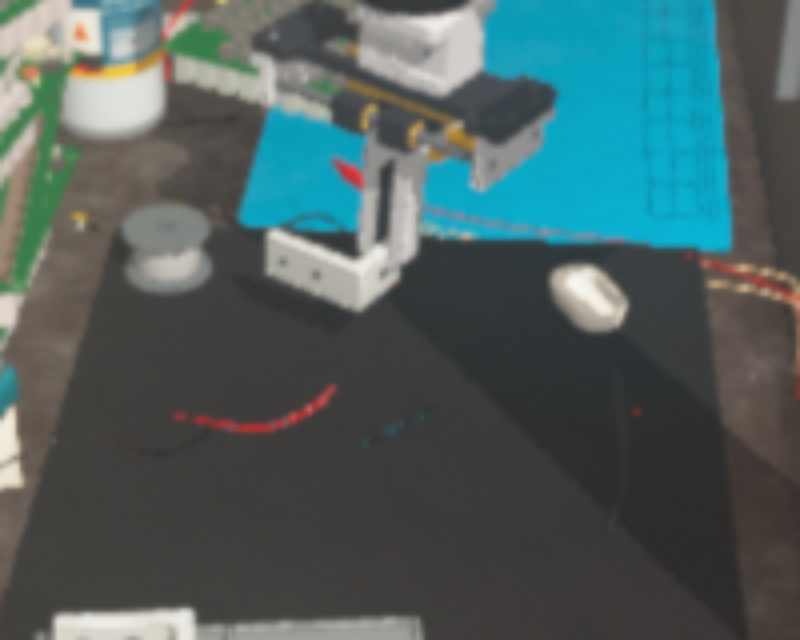

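play_rows(
  targets=[
    {"hand": 0.085,"slide": [0,0,0],"turn": 0},
    {"hand": 0.085,"slide": [0,0,0],"turn": 0},
  ],
)

```text
t: 11.35
tool_pos: [0.4903, -0.3392, 0.1583]
tcp_rot: [-0.68, 0.165, -0.211, 0.683]
wrist_force: [-0.7, -0.2, 0.0]
gripper_width: 0.0088
```

```bash
cat >> h.py <<'E'
def side(n,r=(140,300,230,430),f=4):
    p=get_image("side");cv2.imwrite(f"pics/{n}.png",cv2.resize(p["pixels"][r[0]:r[1],r[2]:r[3],::-1],None,fx=f,fy=f));return p
def hgt(p):
    "extent of bright things near bracket 2 seen from side camera, world mm"
    C=cloud(p)*1000;g=p["pixels"].min(-1).astype(int)
    m=(g>120)&(C[...,2]>6)&(C[...,2]<140)&(C[...,0]>440)&(C[...,0]<620)&(C[...,1]>-400)&(C[...,1]<-230)
    q=C[m];print("n",len(q),"z pct",np.round(np.percentile(q[:,2],[1,5,25,50,75]),1),"x",np.round(np.percentile(q[:,0],[2,98])),"y",np.round(np.percentile(q[:,1],[2,98])))
E
python3 - <<'E'
from h import *
show();hgt(side("s6"))
E
```

```text
t 11.35 grasp [ 495.2 -340.2   80.5] yaw(toolx) -30.9 w 8.8mm F [-0.7 -0.2  0. ] j6 -0.18 tilt -0.998
n 656 z pct [45.3 49.1 61.6 73.6 98.9] x [476. 570.] y [-341. -304.]
```

play_rows(
  targets=[
    {"hand": 0.093,"slide": [0,0,0],"turn": 0},
    {"hand": 0.093,"slide": [0,0,0],"turn": 0},
  ],
)

```text
t: 11.6
tool_pos: [0.4895, -0.3385, 0.1558]
tcp_rot: [-0.679, 0.167, -0.209, 0.684]
wrist_force: [-0.3, -1.2, -1.5]
gripper_width: 0.0091
```

```bash
python3 - <<'E'
from h import *
show();hgt(side("s7"))
E
```

```text
t 11.60 grasp [ 494.2 -339.3   78. ] yaw(toolx) -30.9 w 9.1mm F [-0.3 -1.2 -1.5] j6 -0.18 tilt -0.998
n 667 z pct [43.3 46.8 60.2 71.5 99.6] x [476. 567.] y [-341. -304.]
```

play_rows(
  targets=[
    {"hand": 0.096,"slide": [0,0,0],"turn": 0},
    {"hand": 0.096,"slide": [0,0,0],"turn": 0},
  ],
)

```text
t: 11.85
tool_pos: [0.4893, -0.3383, 0.1549]
tcp_rot: [-0.679, 0.167, -0.209, 0.684]
wrist_force: [-0.3, -1.0, -1.6]
gripper_width: 0.0091
```

```bash
python3 - <<'E'
from h import *
show();hgt(side("s8"))
E
```

```text
t 11.85 grasp [ 493.9 -339.    77. ] yaw(toolx) -30.9 w 9.1mm F [-0.3 -1.  -1.6] j6 -0.18 tilt -0.998
n 559 z pct [ 22.4  27.3  33.7  73.8 106.8] x [474. 555.] y [-362. -319.]
```

play_rows(
  targets=[
    {"hand": 0.099,"slide": [0,0,0],"turn": 0},
    {"hand": 0.099,"slide": [0,0,0],"turn": 0},
  ],
)

```text
t: 12.1
tool_pos: [0.4893, -0.3384, 0.155]
tcp_rot: [-0.679, 0.167, -0.209, 0.684]
wrist_force: [0.4, -0.1, -1.6]
gripper_width: 0.0093
```

```bash
python3 - <<'E'
from h import *
show();hgt(side("s9"))
E
```

```text
t 12.10 grasp [ 493.9 -339.1   77.1] yaw(toolx) -30.9 w 9.3mm F [ 0.4 -0.1 -1.6] j6 -0.18 tilt -0.998
n 556 z pct [ 21.9  25.   31.3  72.5 107.3] x [474. 554.] y [-367. -319.]
```

It swung at 0.096. Look.

View pics/s9.png

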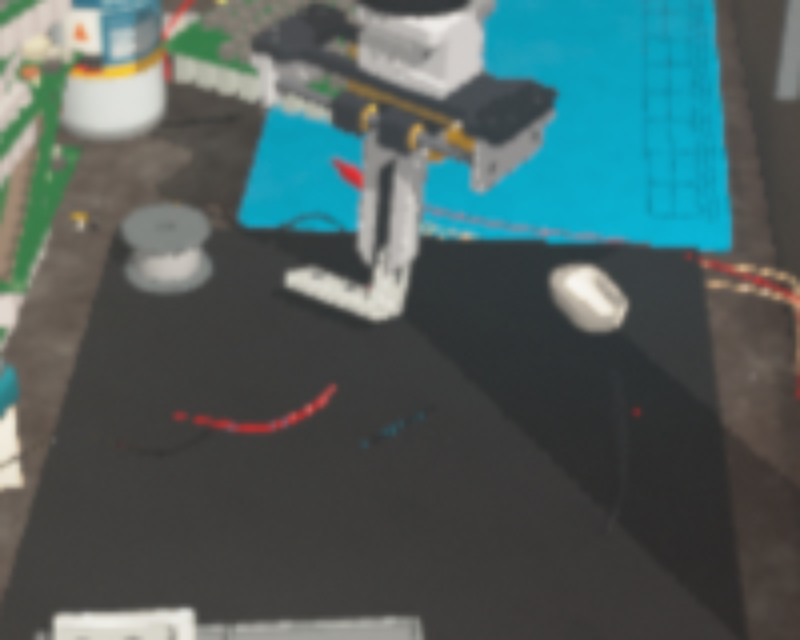

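play_rows(
  targets=[
    {"hand": 0.08,"slide": [0,0,0],"turn": 0},
    {"hand": 0.08,"slide": [0,0.8,0],"turn": 0},
    {"hand": 0.08,"slide": [0,0.4,0],"turn": 0},
  ],
)

```text
t: 12.45
tool_pos: [0.4905, -0.3387, 0.1435]
tcp_rot: [-0.679, 0.166, -0.21, 0.684]
wrist_force: [-1.8, 3.0, 11.7]
gripper_width: 0.0089
```

```bash
python3 - <<'E'
from h import *
show();hgt(side("s10"))
E
```

```text
t 12.45 grasp [ 495.2 -339.5   65.6] yaw(toolx) -30.9 w 8.9mm F [-1.8  3.  11.7] j6 -0.18 tilt -0.998
n 569 z pct [ 9.8 13.8 20.7 61.  98.1] x [476. 556.] y [-368. -319.]
```

View pics/s10.png

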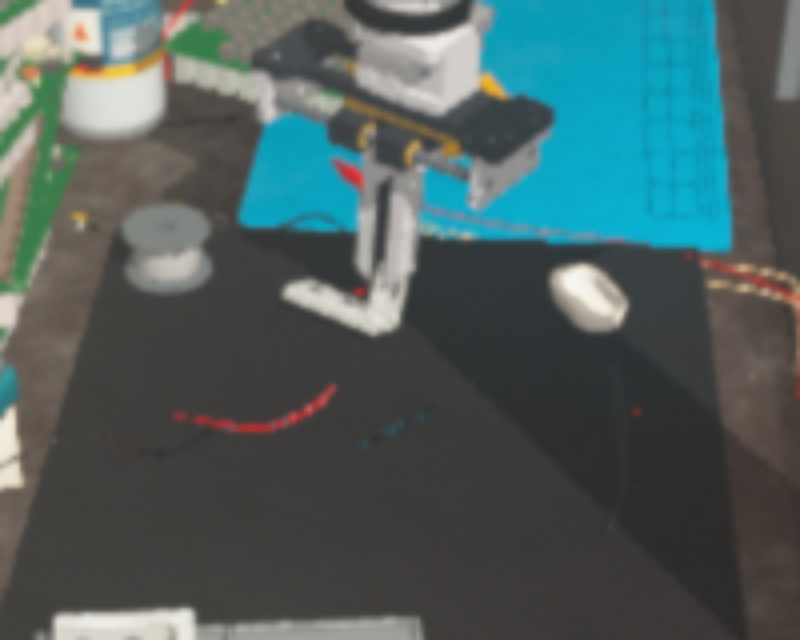

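play_rows(
  targets=[
    {"hand": 0.097,"slide": [0,0,0],"turn": 0},
    {"hand": 0.098,"slide": [0,0,0],"turn": 0},
    {"hand": 0.1,"slide": [0,0,0],"turn": 0},
    {"hand": 0.11,"slide": [0,0,0],"turn": 0},
  ],
)

```text
t: 12.9
tool_pos: [0.4909, -0.3389, 0.1438]
tcp_rot: [-0.679, 0.166, -0.21, 0.683]
wrist_force: [-0.6, 0.4, -0.6]
gripper_width: 0.0099
```

```bash
python3 - <<'E'
from h import *
show();hgt(side("s11"))
E
```

```text
t 12.90 grasp [ 495.8 -339.7   65.9] yaw(toolx) -30.9 w 9.9mm F [-0.6  0.4 -0.6] j6 -0.18 tilt -0.998
n 616 z pct [ 6.5  9.  13.4 53.3 94.7] x [476. 556.] y [-368. -317.]
```

View pics/s11.png

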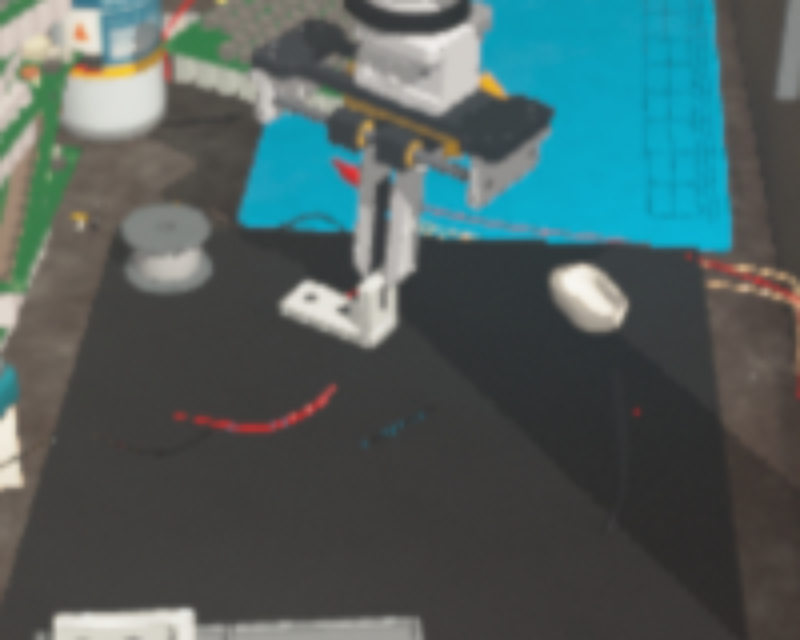

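play_rows(
  targets=[
    {"hand": 0.2,"slide": [0,0,0],"turn": 0},
    {"hand": 0.3,"slide": [0,0,0],"turn": 0},
    {"hand": 0.35,"slide": [0,0,0],"turn": 0},
    {"hand": 0.35,"slide": [0,-2.0,0],"turn": 0},
    {"hand": 0.35,"slide": [0,-3.0,0],"turn": 0},
    {"hand": 0.35,"slide": [0,-3.0,0],"turn": 0},
  ],
)

```text
t: 13.55
tool_pos: [0.4836, -0.3362, 0.2184]
tcp_rot: [-0.677, 0.171, -0.205, 0.686]
wrist_force: [1.3, -1.0, 0.1]
gripper_width: 0.0329
```

```bash
python3 - <<'E'
from h import *
show();print(np.round(state()[1][:,1],3));p=side("s12");hgt(p)
p=get_image("top");cv2.imwrite("pics/t12.png",cv2.resize(p["pixels"][180:300,360:520,::-1],None,fx=4,fy=4))
for q,ce,st in blobs(p,10,60,yr=(-420,-260),xr=(440,610),minpix=20):
    r=cv2.minAreaRect(q[:,:2].astype(np.float32));print(np.round(ce),st,np.round(np.percentile(q[:,2],[2,25,50,75,98])),[np.round(v,1) for v in r])
    t=q[q[:,2]>38];print("top part",len(t), [np.round(v,1) for v in cv2.minAreaRect(t[:,:2].astype(np.float32))] if len(t) else "")
E
```

```text
t 13.55 grasp [ 487.6 -336.3  140.5] yaw(toolx) -30.9 w 32.9mm F [ 1.3 -1.   0.1] j6 -0.18 tilt -0.999
[ 0.05  -0.001 -0.999]
n 359 z pct [ 6.7  8.  11.3 15.  43.3] x [463. 557.] y [-371. -312.]
```

View pics/s12.png

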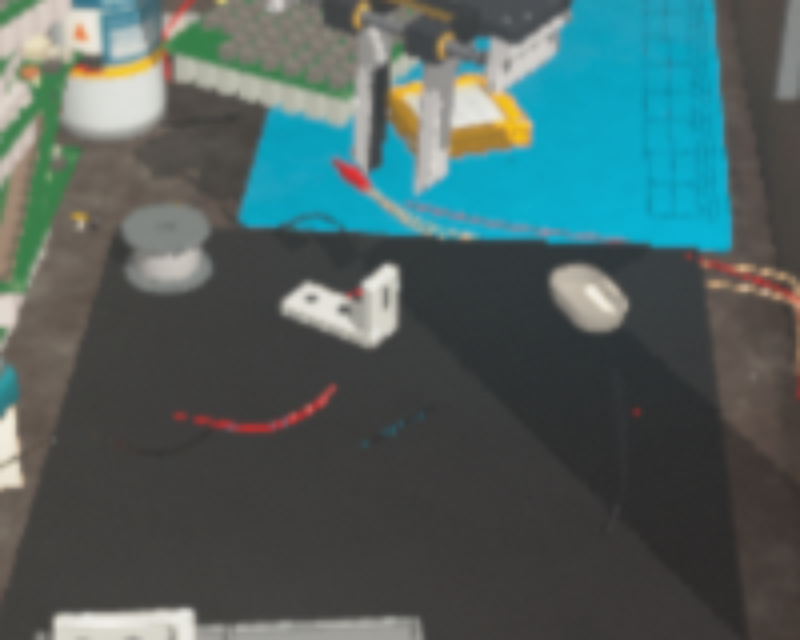

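View pics/t12.png

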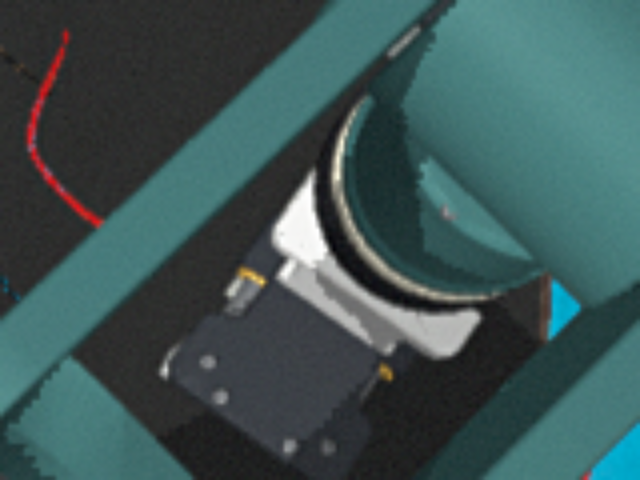

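```bash
python3 - <<'E'
from h import *
p=get_image("side");C=cloud(p)*1000;g=p["pixels"].min(-1).astype(int)
m=(C[...,2]>7)&(C[...,2]<60)&(C[...,0]>450)&(C[...,0]<600)&(C[...,1]>-390)&(C[...,1]<-290)
q=C[m];print(len(q),np.percentile(q[:,2],[50,90,99]))
a=np.radians(-30.9);X=np.array([np.cos(a),np.sin(a)]);U=np.array([-np.sin(a),np.cos(a)])
o=np.array([496,-340])
for lo,hi in((8,14),(14,20),(20,26),(26,32),(32,38),(38,44),(44,48),(48,54)):
    t=q[(q[:,2]>lo)&(q[:,2]<hi)]
    if len(t)>5:
        x=(t[:,:2]-o)@X;u=(t[:,:2]-o)@U;print(lo,hi,len(t),"x",np.round(np.percentile(x,[2,50,98]),1),"u",np.round(np.percentile(u,[2,50,98]),1))
cv2.imwrite("pics/m13.png",cv2.resize((m*255).astype(np.uint8)[140:300,230:430],None,fx=3,fy=3))
E
```

```text
306 [13.24411245 45.99133722 50.33614376]
8 14 156 x [-6.  34.2 65.1] u [-7.1 12.7 25.1]
14 20 31 x [-7.5 -3.7 50.2] u [-6.8 10.9 26.5]
20 26 21 x [-8.4 -4.3  3.7] u [-6.6 19.4 26.4]
26 32 18 x [-6.6 -5.2  3. ] u [-7.6  9.  22.8]
32 38 19 x [-7.  -5.2 -0.5] u [-7.6 14.  25.2]
38 44 16 x [-6.7 -4.9  1.7] u [-5.6 15.3 23.1]
44 48 12 x [-8.2 -4.2  2.4] u [-4.8  9.1 23.9]
48 54 22 x [-8.9 -2.8  2.4] u [-4.3 11.  23.1]
```

```bash
python3 - <<'E'
from h import *
rows([499.6,-328.2,80],-30.9,2)
E
```

```text
from [ 489.3 -337.8  143.2] yaw -30.9 dist 65 turn 0.0 w 33.1 j6 -0.18 t 13.70
[0.03, 3.18, 0.6] turn 0.0
[0.03, 3.18, 0.6] turn 0.0
```

play_rows(
  targets=[
    {"hand": 0.35,"slide": [0,3.0,0.7],"turn": 0},
    {"hand": 0.35,"slide": [0,3.0,0.6],"turn": 0},
    {"hand": 0.35,"slide": [0,0,0],"turn": 0},
  ],
)

```text
t: 14.0
tool_pos: [0.4944, -0.326, 0.1575]
tcp_rot: [-0.678, 0.169, -0.208, 0.684]
wrist_force: [-0.4, -0.2, -1.2]
gripper_width: 0.0331
```

```bash
python3 - <<'E'
from h import *
rows([499.6,-328.2,56],-30.9,1)
E
```

```text
from [ 498.7 -326.5   79.6] yaw -30.9 dist 24 turn -0.0 w 33.1 j6 -0.16 t 14.00
[0.05, 2.37, -0.15] turn -0.0
```

play_rows(
  targets=[
    {"hand": 0.35,"slide": [0,1.8,-0.1],"turn": 0},
    {"hand": 0.35,"slide": [0,0.5,0],"turn": 0},
    {"hand": 0,"slide": [0,0,0],"turn": 0},
    {"hand": 0,"slide": [0,0,0],"turn": 0},
    {"hand": 0,"slide": [0,0,0],"turn": 0},
    {"hand": 0,"slide": [0,0,0],"turn": 0},
    {"hand": 0,"slide": [0,0,0],"turn": 0},
  ],
)

```text
t: 14.7
tool_pos: [0.4951, -0.3279, 0.1359]
tcp_rot: [-0.678, 0.169, -0.208, 0.684]
wrist_force: [0.4, 0.6, 0.3]
gripper_width: 0.0086
```

```bash
python3 - <<'E'
from h import *
show();print(np.round(state()[1][:,1],3));p=side("s14")
E
```

```text
t 14.70 grasp [ 499.4 -328.5   58. ] yaw(toolx) -30.9 w 8.6mm F [0.4 0.6 0.3] j6 -0.16 tilt -0.998
[ 0.055 -0.007 -0.998]
```

View pics/s14.png

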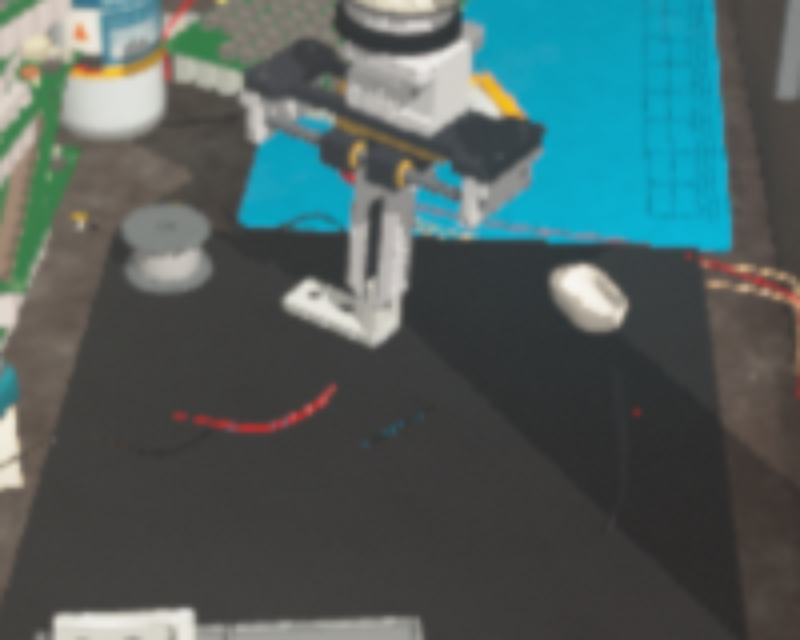

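play_rows(
  targets=[
    {"hand": 0,"slide": [0,0.3,0],"turn": 0},
    {"hand": 0,"slide": [0,0.2,0.6],"turn": 0},
    {"hand": 0,"slide": [0,0.2,0.6],"turn": 0},
  ],
)

```text
t: 15.05
tool_pos: [0.5022, -0.3211, 0.1345]
tcp_rot: [0.681, -0.167, 0.21, -0.681]
wrist_force: [-1.7, -2.3, 5.2]
gripper_width: 0.0087
```

```bash
python3 - <<'E'
from h import *
show();print(np.round(state()[1][:,1],3));p=side("s15")
E
```

```text
t 15.05 grasp [ 506.8 -322.4   56.6] yaw(toolx) -31.0 w 8.7mm F [-1.7 -2.3  5.2] j6 -0.14 tilt -0.998
[ 0.059 -0.017 -0.998]
```

View pics/s15.png

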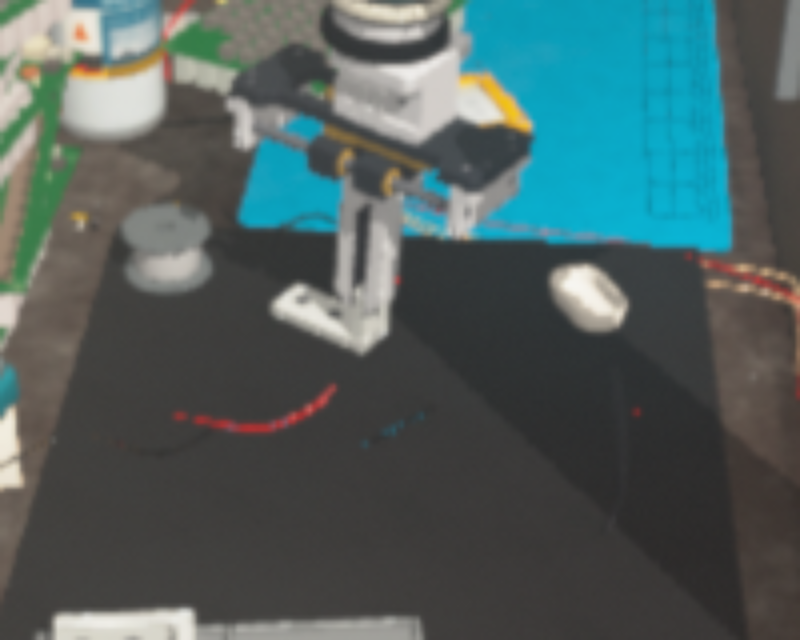

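play_rows(
  targets=[
    {"hand": 0.092,"slide": [0,0,0],"turn": 0},
    {"hand": 0.092,"slide": [0,0.3,0.7],"turn": 0},
    {"hand": 0.092,"slide": [0,0.2,0.8],"turn": 0},
    {"hand": 0.092,"slide": [0,0.2,0.8],"turn": 0},
  ],
)

```text
t: 15.5
tool_pos: [0.5144, -0.3027, 0.1318]
tcp_rot: [0.683, -0.167, 0.211, -0.679]
wrist_force: [-2.4, -0.4, 2.2]
gripper_width: 0.0086
```

```bash
python3 - <<'E'
from h import *
show();print(np.round(state()[1][:,1],3));p=side("s16")
E
```

```text
t 15.50 grasp [ 519.  -304.4   53.9] yaw(toolx) -31.0 w 8.6mm F [-2.4 -0.4  2.2] j6 -0.10 tilt -0.998
[ 0.059 -0.022 -0.998]
```

View pics/s16.png

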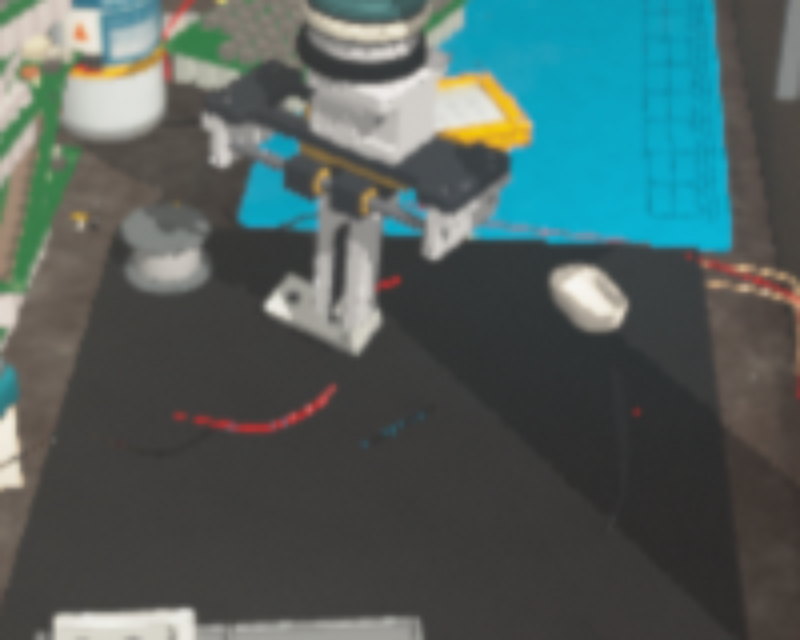

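play_rows(
  targets=[
    {"hand": 0.092,"slide": [0,0.4,0.8],"turn": 0},
    {"hand": 0.092,"slide": [0,0.5,0.7],"turn": 0},
    {"hand": 0.092,"slide": [0,0.5,0.5],"turn": 0},
  ],
)

```text
t: 15.85
tool_pos: [0.5272, -0.2835, 0.1177]
tcp_rot: [0.682, -0.166, 0.212, -0.68]
wrist_force: [-1.8, 0.6, 2.2]
gripper_width: 0.0089
```

```bash
python3 - <<'E'
from h import *
show();print(np.round(state()[1][:,1],3));p=side("s17")
E
```

```text
t 15.85 grasp [ 532.  -285.1   39.9] yaw(toolx) -31.0 w 8.9mm F [-1.8  0.6  2.2] j6 -0.06 tilt -0.998
[ 0.061 -0.02  -0.998]
```

View pics/s17.png

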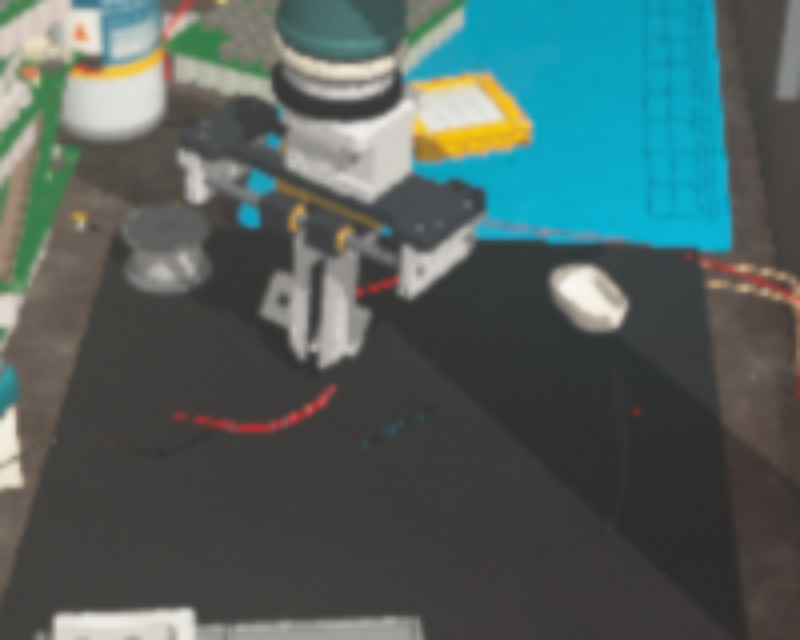

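play_rows(
  targets=[
    {"hand": 0.092,"slide": [0,0.5,0.3],"turn": 0},
    {"hand": 0.092,"slide": [0,0.4,0.2],"turn": 0},
  ],
)

```text
t: 16.1
tool_pos: [0.5315, -0.2777, 0.1073]
tcp_rot: [0.681, -0.165, 0.211, -0.681]
wrist_force: [-0.2, 1.2, 3.4]
gripper_width: 0.0088
```

```bash
python3 - <<'E'
from h import *
show();print(np.round(state()[1][:,1],3));p=side("s18")
E
```

```text
t 16.10 grasp [ 536.3 -279.2   29.5] yaw(toolx) -30.9 w 8.8mm F [-0.2  1.2  3.4] j6 -0.05 tilt -0.998
[ 0.063 -0.018 -0.998]
```

View pics/s18.png

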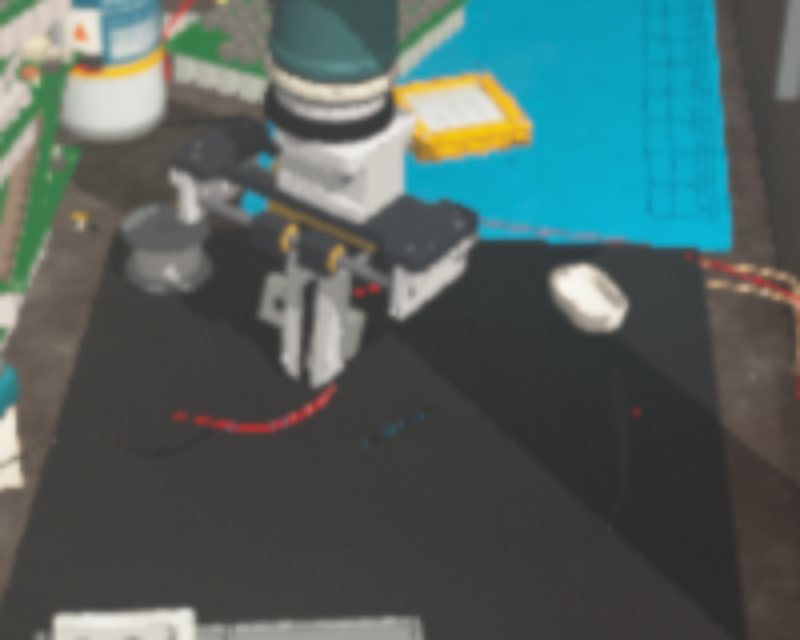

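play_rows(
  targets=[
    {"hand": 0.1,"slide": [0,0,0],"turn": 0},
    {"hand": 0.12,"slide": [0,0,0],"turn": 0},
    {"hand": 0.35,"slide": [0,0,0],"turn": 0},
    {"hand": 0.35,"slide": [0,0,0],"turn": 0},
    {"hand": 0.35,"slide": [0,-3.0,0],"turn": 0},
    {"hand": 0.35,"slide": [0,-4.0,0],"turn": 0},
  ],
)

```text
t: 16.75
tool_pos: [0.5226, -0.2746, 0.1668]
tcp_rot: [-0.679, 0.173, -0.204, 0.683]
wrist_force: [-0.2, 0.0, 0.0]
gripper_width: 0.0328
```

```bash
python3 - <<'E'
from h import *
show();p=side("s19")
p=get_image("top");cv2.imwrite("pics/t19.png",cv2.resize(p["pixels"][180:300,360:520,::-1],None,fx=4,fy=4))
for q,ce,st in blobs(p,24,45,yr=(-420,-150),xr=(440,620),minpix=40):
    print(np.round(ce),st)
    if len(q)<600:print(pose(q[:,:2],False),pose(q[:,:2],True))
E
```

```text
t 16.75 grasp [ 526.  -275.2   88.9] yaw(toolx) -31.0 w 32.8mm F [-0.2  0.   0. ] j6 -0.05 tilt -0.999
```

View pics/s19.png

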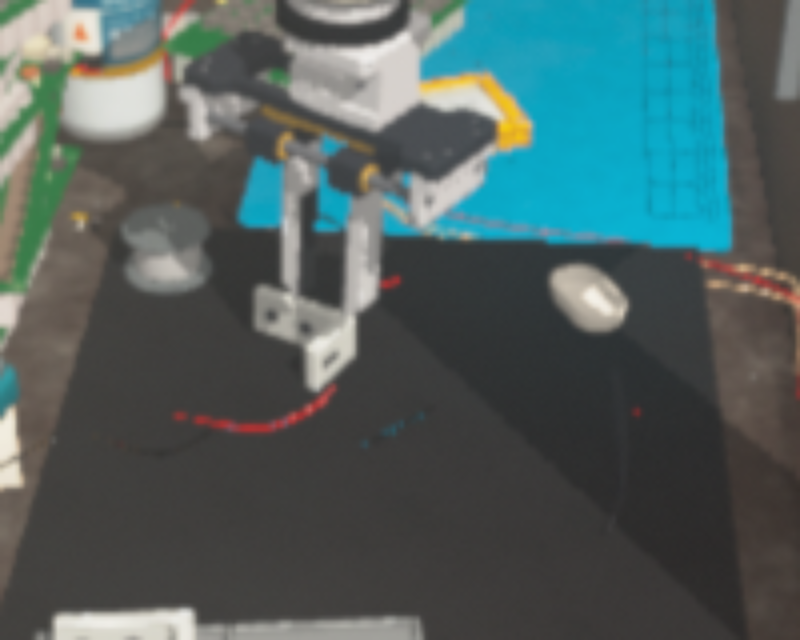

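play_rows(
  targets=[
    {"hand": 0.35,"slide": [0,-4.0,0],"turn": 0},
    {"hand": 0.35,"slide": [-4.0,0,-2.4],"turn": 0},
    {"hand": 0.35,"slide": [-4.0,0,-2.4],"turn": 0},
    {"hand": 0.35,"slide": [-4.0,0,-2.4],"turn": 0},
    {"hand": 0.35,"slide": [-4.0,0,-2.4],"turn": 0},
  ],
)

```text
t: 17.35
tool_pos: [0.3365, -0.2778, 0.2039]
tcp_rot: [0.683, -0.164, 0.21, -0.68]
wrist_force: [-0.8, -0.9, -0.3]
gripper_width: 0.0328
```

```bash
python3 - <<'E'
from h import *
show()
p=get_image("top");cv2.imwrite("pics/t20.png",cv2.resize(p["pixels"][120:320,170:490,::-1],None,fx=2.5,fy=2.5))
for q,ce,st in blobs(p,24,47,yr=(-420,150),xr=(450,680),minpix=40):
    print(np.round(ce),st,np.round(np.percentile(q[:,2],[2,10,50,90,98]),1))
    if len(q)<600:print(pose(q[:,:2],False),pose(q[:,:2],True))
E
```

```text
t 17.35 grasp [ 341.4 -279.4  126.1] yaw(toolx) -30.7 w 32.8mm F [-0.8 -0.9 -0.3] j6 -0.31 tilt -0.998
[250. 182.] [231 155  27  42 391] [25.6 30.1 39.1 41.6 43.8]
[ 6.1047e+02 -2.9000e-01  7.6100e+00  1.0000e-02] [598.68   1.93 123.29  13.14]
[207. 185.] [188 158  28  43 416] [24.8 29.2 38.6 41.4 42.8]
[5.9704e+02 7.5870e+01 7.5100e+00 1.8000e-01] [585.3   77.76 122.54  14.24]
[468. 176.] [454 160  28  33 696] [33.1 37.2 39.5 41.9 43.4]
[414. 230.] [392 209  43  37 352] [26.3 31.1 35.2 37.7 38.7]
[ 5.5517e+02 -3.0717e+02 -2.8510e+01  1.0000e-02] [ 547.27 -297.45   87.15   12.65]
[206. 237.] [187 210  28  43 430] [25.6 29.5 39.1 41.6 43.2]
[5.0222e+02 6.3560e+01 7.2900e+00 1.0000e-02] [490.57  66.08 122.91  13.1 ]
```

View pics/t20.png

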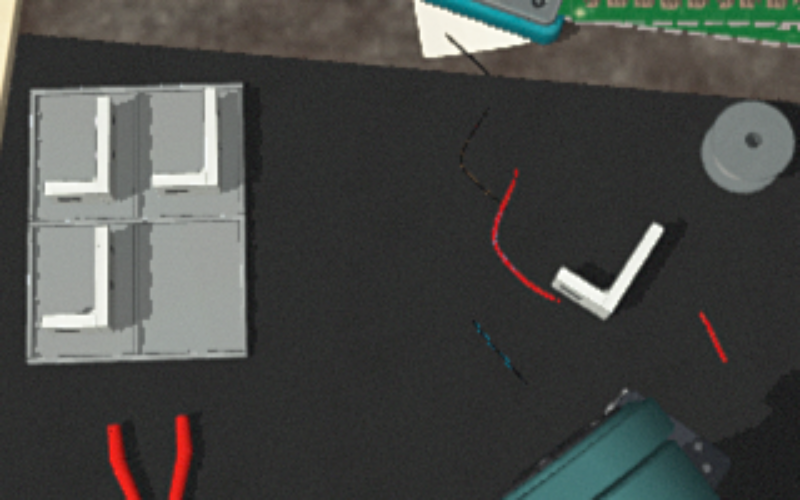

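```bash
python3 - <<'E'
from h import *
print(np.round(state()[1][:,1],3))
rows([529.4,-288.7,75],-28.5,5)
E
```

```text
[ 0.053 -0.018 -0.998]
from [ 334.5 -277.8  123.7] yaw -30.8 dist 201 turn -2.3 w 32.9 j6 -0.31 t 17.40
[3.4, 1.19, 1.8] turn -0.5
[3.41, 1.19, 1.77] turn -0.5
[3.43, 1.19, 1.74] turn -0.5
[3.44, 1.19, 1.71] turn -0.5
[3.46, 1.19, 1.68] turn -0.5
```

play_rows(
  targets=[
    {"hand": 0.35,"slide": [3.4,0.9,1.8],"turn": -0.5},
    {"hand": 0.35,"slide": [3.4,0.9,1.8],"turn": -0.5},
    {"hand": 0.35,"slide": [3.4,0.9,1.7],"turn": -0.5},
    {"hand": 0.35,"slide": [3.4,0.9,1.7],"turn": -0.5},
    {"hand": 0.35,"slide": [3.2,0.9,1.6],"turn": -0.5},
    {"hand": 0.35,"slide": [0,0,0],"turn": 0},
  ],
)

```text
t: 18.0
tool_pos: [0.5223, -0.2881, 0.1601]
tcp_rot: [0.687, -0.158, 0.195, -0.682]
wrist_force: [0.1, -0.3, -1.0]
gripper_width: 0.0333
```

```bash
python3 - <<'E'
from h import *
print(np.round(state()[1][:,1],3))
rows([529.4,-288.7,30],-28.5,1)
E
```

```text
[ 0.05  -0.019 -0.999]
from [ 526.2 -289.6   82.2] yaw -28.9 dist 52 turn -0.4 w 33.3 j6 -0.10 t 18.00
[-0.04, 5.22, 0.19] turn -0.4
```

play_rows(
  targets=[
    {"hand": 0.35,"slide": [0,2.5,0.2],"turn": -0.4},
    {"hand": 0.35,"slide": [0,2.0,0],"turn": 0},
    {"hand": 0.35,"slide": [0,0.5,0],"turn": 0},
  ],
)

```text
t: 18.3
tool_pos: [0.5261, -0.2873, 0.1075]
tcp_rot: [0.688, -0.155, 0.192, -0.683]
wrist_force: [0.5, 0.4, 0.5]
gripper_width: 0.0332
```

```bash
python3 - <<'E'
from h import *
rows([529.4,-288.7,30],-28.5,1)
E
```

```text
from [ 529.9 -288.8   29.6] yaw -28.4 dist 1 turn 0.1 w 33.2 j6 -0.11 t 18.30
[-0.05, -0.04, -0.01] turn 0.1
```

play_rows(
  targets=[
    {"hand": 0,"slide": [0,0,0],"turn": 0},
    {"hand": 0,"slide": [0,0,0],"turn": 0},
    {"hand": 0,"slide": [0,0,0],"turn": 0},
    {"hand": 0,"slide": [0,0,0],"turn": 0},
    {"hand": 0,"slide": [0,0,0],"turn": 0},
    {"hand": 0,"slide": [0,-3.0,0],"turn": 0},
    {"hand": 0,"slide": [0,-3.0,0],"turn": 0},
  ],
)

```text
t: 19.0
tool_pos: [0.5196, -0.2854, 0.166]
tcp_rot: [0.687, -0.159, 0.19, -0.684]
wrist_force: [1.5, -0.3, -0.2]
gripper_width: 0.0089
```

```bash
python3 - <<'E'
from h import *
show();print(np.round(state()[1][:,1],3))
rows([476.3,-12.2,95],7.4,7)
E
```

```text
t 19.00 grasp [ 522.8 -286.5   88.1] yaw(toolx) -28.5 w 8.9mm F [ 1.5 -0.3 -0.2] j6 -0.11 tilt -0.999
[ 0.041 -0.015 -0.999]
from [ 522.8 -286.5   88.1] yaw -28.5 dist 278 turn -35.9 w 8.9 j6 -0.11 t 19.00
[-2.45, -0.18, 3.13] turn -5.1
[-2.16, -0.17, 3.33] turn -5.1
[-1.85, -0.16, 3.51] turn -5.1
[-1.53, -0.14, 3.67] turn -5.1
[-1.2, -0.13, 3.79] turn -5.1
[-0.85, -0.11, 3.88] turn -5.1
[-0.5, -0.09, 3.94] turn -5.1
```

play_rows(
  targets=[
    {"hand": 0,"slide": [-2.4,-0.3,3.1],"turn": -5.1},
    {"hand": 0,"slide": [-2.2,-0.3,3.3],"turn": -5.1},
    {"hand": 0,"slide": [-1.9,-0.2,3.5],"turn": -5.1},
    {"hand": 0,"slide": [-1.5,-0.2,3.7],"turn": -5.1},
    {"hand": 0,"slide": [-1.2,-0.2,3.8],"turn": -5.1},
    {"hand": 0,"slide": [-0.9,-0.2,3.9],"turn": -5.1},
    {"hand": 0,"slide": [-0.5,-0.1,3.8],"turn": -5.1},
    {"hand": 0,"slide": [0,0,0],"turn": 0},
  ],
)

```text
t: 19.8
tool_pos: [0.4717, -0.0066, 0.1839]
tcp_rot: [0.714, 0.073, -0.03, -0.695]
wrist_force: [-0.0, -0.9, -1.6]
gripper_width: 0.0085
```

```bash
python3 - <<'E'
from h import *
show();print(np.round(state()[1][:,1],3))
rows([476.3,-12.2,35],7.4,1)
side("s21",(200,370,200,420),3.5)
E
```

```text
t 19.80 grasp [476.5  -8.3 106.1] yaw(toolx) 8.4 w 8.5mm F [-0.  -0.9 -1.6] j6 -0.27 tilt -0.998
[ 0.061 -0.023 -0.998]
from [476.5  -8.3 106.1] yaw 8.4 dist 71 turn 1.0 w 8.5 j6 -0.27 t 19.80
[-0.49, 7.1, -0.16] turn 1.0
```

View pics/s21.png

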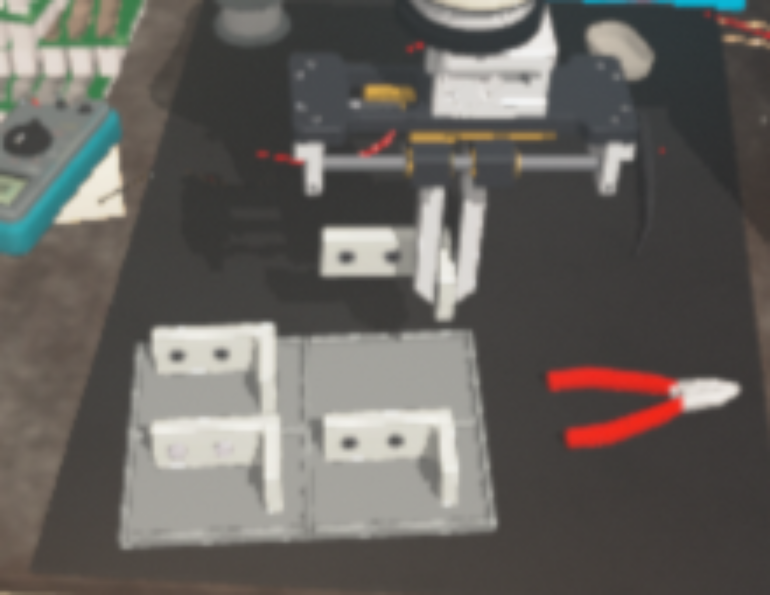

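play_rows(
  targets=[
    {"hand": 0,"slide": [-0.4,3.0,-0.2],"turn": 1.0},
    {"hand": 0,"slide": [0,2.5,0],"turn": 0},
    {"hand": 0,"slide": [0,0.8,0],"turn": 0},
  ],
)

```text
t: 20.15
tool_pos: [0.4755, -0.0146, 0.1237]
tcp_rot: [0.717, 0.068, -0.019, -0.694]
wrist_force: [-0.0, 0.7, -1.6]
gripper_width: 0.0089
```

```bash
python3 - <<'E'
from h import *
show();print(np.round(state()[1][:,1],3))
rows([476.3,-12.2,35],7.4,1)
E
```

```text
t 20.15 grasp [481.2 -16.8  45.9] yaw(toolx) 7.1 w 8.9mm F [-0.   0.7 -1.6] j6 -0.26 tilt -0.997
[ 0.072 -0.028 -0.997]
from [481.2 -16.8  45.9] yaw 7.1 dist 13 turn -0.3 w 8.9 j6 -0.26 t 20.15
[-0.5, 1.04, 0.56] turn -0.3
```

play_rows(
  targets=[
    {"hand": 0,"slide": [-0.5,0.6,0.5],"turn": 0},
    {"hand": 0,"slide": [0,0.2,0],"turn": 0},
  ],
)

```text
t: 20.35
tool_pos: [0.4703, -0.0119, 0.1145]
tcp_rot: [0.717, 0.066, -0.018, -0.694]
wrist_force: [0.2, -0.3, -1.0]
gripper_width: 0.0089
```

```bash
python3 - <<'E'
from h import *
show();print(np.round(state()[1][:,1],3))
rows([476.3,-12.2,35],7.4,1)
side("s22",(240,360,230,390),5)
E
```

```text
t 20.35 grasp [475.8 -14.1  36.7] yaw(toolx) 6.9 w 8.9mm F [ 0.2 -0.3 -1. ] j6 -0.25 tilt -0.997
[ 0.07  -0.028 -0.997]
from [475.8 -14.1  36.7] yaw 6.9 dist 3 turn -0.5 w 8.9 j6 -0.25 t 20.35
[0.06, 0.17, 0.19] turn -0.5
```

View pics/s22.png

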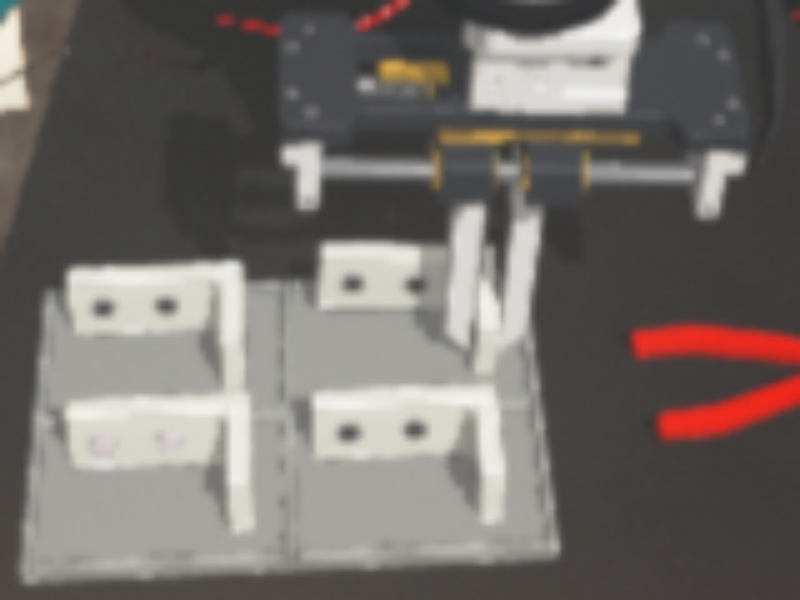

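play_rows(
  targets=[
    {"hand": 0,"slide": [0,0.2,0.1],"turn": 0},
    {"hand": 0.15,"slide": [0,0,0],"turn": 0},
    {"hand": 0.3,"slide": [0,0,0],"turn": 0},
    {"hand": 0.3,"slide": [0,0,0],"turn": 0},
    {"hand": 0.3,"slide": [0,-2.0,0],"turn": 0},
    {"hand": 0.3,"slide": [0,-4.0,0],"turn": 0},
    {"hand": 0.3,"slide": [0,-4.0,0],"turn": 0},
    {"hand": 0.3,"slide": [0,-4.0,0],"turn": 0},
  ],
)

```text
t: 21.2
tool_pos: [0.4592, -0.0071, 0.2539]
tcp_rot: [0.717, 0.064, -0.02, -0.694]
wrist_force: [0.7, -0.4, -0.7]
gripper_width: 0.0284
```

play_rows(
  targets=[
    {"hand": 0.3,"slide": [-2.0,0,-4.0],"turn": 0},
    {"hand": 0.3,"slide": [-2.0,0,-4.0],"turn": 0},
    {"hand": 0.3,"slide": [-2.0,0,-4.0],"turn": 0},
    {"hand": 0.3,"slide": [-2.0,0,-4.0],"turn": 0},
    {"hand": 0.3,"slide": [-2.0,0,-4.0],"turn": 0},
    {"hand": 0.3,"slide": [-2.0,0,-4.0],"turn": 0},
    {"hand": 0.3,"slide": [0,0,0],"turn": 0},
  ],
)

```text
t: 21.9
tool_pos: [0.371, -0.2679, 0.2693]
tcp_rot: [0.721, 0.077, -0.014, -0.689]
wrist_force: [0.1, -0.3, -1.1]
gripper_width: 0.0281
```

```bash
python3 - <<'E'
from h import *
show()
p=get_image("top");cv2.imwrite("pics/t23.png",cv2.resize(p["pixels"][120:380,150:500,::-1],None,fx=2.2,fy=2.2))
T=(552.8,32);th=np.radians(7.4);Rt=np.array([[np.cos(th),-np.sin(th)],[np.sin(th),np.cos(th)]])
for q,ce,st in blobs(p,24,47,yr=(-420,150),xr=(440,680),minpix=40):
    print(np.round(ce),st,np.round(np.percentile(q[:,2],[2,10,50,90,98]),1))
    if len(q)<600:
        r=pose(q[:,:2],False);print(r,"tray frame",np.round(Rt.T@(r[:2]-T),1))
C=cloud(p)*1000
for n in ("solder_spool","flux_dish","tweezers"):
    for b in boxes_of(p,n)[:2]:
        u,v=int(b["box"][0]),int(b["box"][1]);print(n,round(b["confidence"],2),np.round(b["box"]),np.round(C[v,u]))
side("s23",(180,380,200,440),3)
E
```

```text
t 21.90 grasp [ 378.2 -270.9  191.7] yaw(toolx) 7.5 w 28.1mm F [ 0.1 -0.3 -1.1] j6 -0.90 tilt -0.995
[250. 182.] [231 155  27  42 392] [25.2 30.3 38.9 41.6 42.8]
[ 6.104e+02 -8.000e-02  7.640e+00  2.000e-02] tray frame [ 53.  -39.2]
[207. 185.] [188 158  28  42 418] [24.7 29.6 38.6 41.6 42.9]
[5.9705e+02 7.5800e+01 7.6700e+00 1.7000e-01] tray frame [49.5 37.7]
[468. 176.] [454 160  28  33 694] [33.9 37.  39.5 42.  43.4]
[206. 237.] [187 210  28  43 428] [25.4 29.5 38.6 41.4 43. ]
[5.0223e+02 6.3490e+01 7.5800e+00 1.0000e-02] tray frame [-46.1  37.7]
[251. 237.] [232 210  28  43 387] [26.3 32.5 38.9 41.4 42.5]
[ 5.099e+02 -1.413e+01  7.480e+00  1.000e-02] tray frame [-48.5 -40.2]
solder_spool 0.64 [470. 179.  35.  34.] [ 640. -402.   40.]
flux_dish 0.68 [203. 232.  31.  44.] [505.  66.  10.]
tweezers 0.47 [358. 336.  29.   8.] [ 347. -226.   16.]
tweezers 0.36 [202. 230.  28.  46.] [509.  67.   8.]
```

View pics/t23.png

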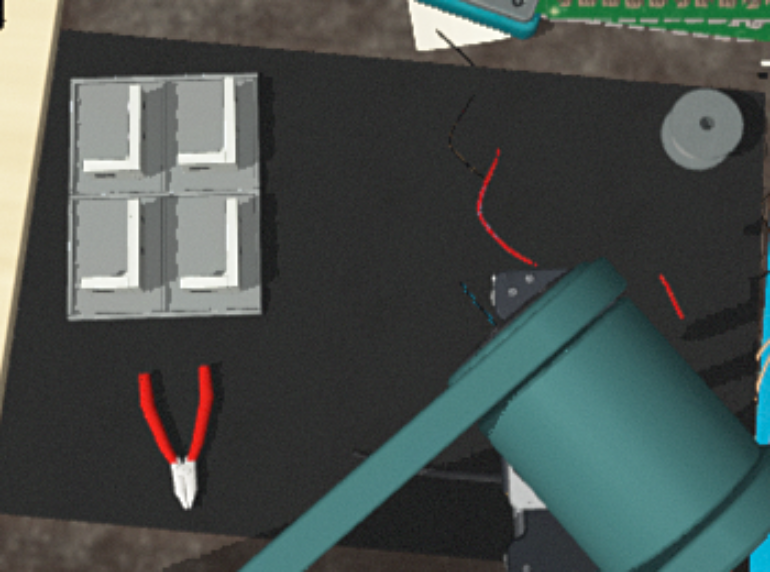

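View pics/s23.png

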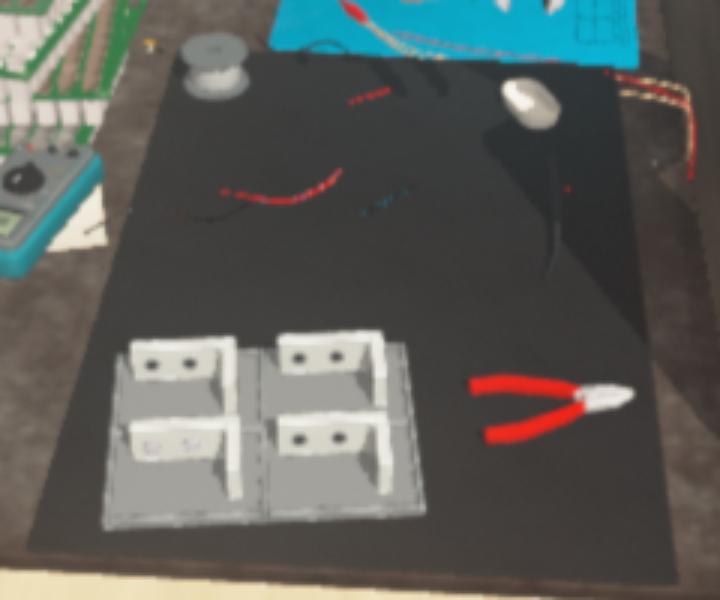

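```bash
python3 - <<'E'
from plant import ticket
print(ticket.sign_off())
E
```

```text
the job is handed in; nothing more can be done
None
```

All three loose brackets are flat in the three empty bays, the sample's way up with the long leg pointing the same way. I handed the job in at about 22 s of the 72 s allowed; no verdict is reported back.

- **Right-handed brackets:** I placed the two with the right hand first, into the far right and near left bays, gripped on the long leg and never tipped up.
- **Mirrored bracket:** I gripped it by the tip of its short leg and loosened the jaws until it swung down. It stood on its long leg on the mat and I let go. I then gripped it again, laid it over by pressing and dragging on the mat, and put it in the near right bay.

**Last checks (top camera):**

| Bay | Distance from bay centre | Yaw against the tray |
|---|---|---|
| Far right | about 3 mm | within 0.3° |
| Near left | about 4 mm | within 0.3° |
| Near right | about 3 mm | within 0.3° |

- Top heights matched the screwed-down sample. The arm stood clear with nothing in the jaws.
- The spool is within about 8 mm of its first reading, and the dish and tweezers look unmoved in the side view.

**What disagreed or went less well:**
- In the last top picture the arm covered the dish, and the network put both "flux_dish" and a weak "tweezers" on the bracket in the near left bay. I relied on the side view for those.
- The tool built up a tilt of about 4 to 6° over the run. The brackets still settled flat.
- While lowering the first bracket into the far right bay, the wrist force briefly read about 42 N, below the 120 N limit.

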